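# Clip a rat trap into its station and set it

## Task

Get the rat trap ready for duty: put it in the station's base tray and slide it, rear end (the one with the pillars) first, along between the rails until it clicks fully home, then let go of it. Then take its sprung bow by the grip bar, draw it up and back until the catch hooks it, and let go so that the trap stays set in the station. Never let the bow snap shut, and leave the other things on the bench where they are.

Things in the scene. Friction and masses are not known exactly. Their poses are not given: they have to be found in the camera images.
- trap_grip (a point): The rat trap: grey plastic snap trap, 140 x 76 x 48 mm, lying flat, right way up. Point midway between its two upright pillars, 36 mm over its underside. x to its rear edge (46 mm off; front edge 94 mm), y left, z up. Grasp the pillars: outer faces at y = +-31 mm, 28 mm long in x, 8 to 48 mm over the underside. Below them a flange 8 mm thick out to y = +-38 mm. 0.18 to 0.3 kg.
- bow_hinge (a point): Hinge of the trap's sprung bow, on the trap midway between the pillars, 2 mm above trap_grip and 38 mm over the underside. Axes as trap_grip; the bow swings about y, its bar 78 mm from here.
- bow_bar (a point): Middle of the bow's black round grip bar (10 mm thick, 40 mm long, along the trap's y, between two thin steel wires at y = +-21.5 mm). Trap fired: it lies at the front, level with the hinge, 38 mm over the trap's underside; free room in front of it, and 37 mm behind it up to the treadle. It may turn between fingers that hold it as it is drawn round.
- bow (a joint): Angle of the bow, rad. 0: fired, lying forwards; grows as the bar is drawn up and back towards the trap's rear; 1.57 upright; end of travel 1.95. The spring pulls it towards 0 with 4 N at the bar at first, 6.5 N when upright. Drawn past about 1.7 the catch snaps in behind it; eased back it then rests on the catch at about 1.6 and stays: set.
- treadle (a joint): Angle of the trap's bait treadle and catch, rad; 0: up. Its cream plate, 26 mm square, top 22 mm over the trap's underside, lies 23 mm in front of trap_grip. It dips by itself while the bow passes the catch. With the trap set, a light touch on it (1 to 2 N) frees the bow, which snaps shut.
- station: Base tray of the trap station, dark grey plastic, 270 (x) x 160 (y) mm, fixed to the bench, hood off. Origin: middle of its underside. x the way a trap is slid in. Floor 5 mm above the bench, side rims 14 mm high, front end (-x) open and flat, rails in the rear half.
- mouth (a point): Point over the station's floor, on its middle line, axes as the station: a trap laid on the floor with trap_grip here stands in line with the rails, its rear edge 10 mm short of their flared mouth. From here it slides 118 mm along x to home.
- home (a point): Where trap_grip is with the trap fully home, 41 mm above the bench; axes as the station. Rails from x = -44 mm to a stop at +46 mm, tops 18 mm above the bench; 2 mm play on each side of and above the flanges, which their lips overlap by 4 mm; a flare 20 mm long in front. Over the last 22 mm two sprung balls resist (up to 12 N), then click into notches in the flanges.
- clay_pot: Bystander: terracotta pot, 72 mm wide, 62 mm high, with a plant (about 120 mm over all). Origin under its middle.
- glazed_pot: Bystander: low glazed pot, 80 mm wide, 40 mm high, with a plant (about 90 mm over all). Origin under its middle.
- jar: Bystander: cream jar with a black cap, 60 mm wide, 82 mm high. Origin under its middle.
- mister: Bystander: small white spray bottle, 60 mm wide, 140 mm high. Origin under its middle.
- secateurs: Bystander: secateurs lying on the bench, about 170 mm long, 14 mm high. Origin near the pivot.
- scoop: Bystander: steel potting scoop with a wooden handle, 250 mm long, 20 mm high. Origin at its middle.
- label_pot: Bystander: small terracotta pot full of white plant labels, 60 mm wide, 120 mm high over all. Origin under its middle.
Not all that is in view belongs to the job. Leave any purple or turquoise look-alike of the part that bears trap_grip alone.

How it is judged:
On the way:
1. the trap is fully home in the station's rails, clicked in, let go, its bow still down (x of trap_grip in the frame of home between -0.003 and 0.003 m and y of trap_grip in the frame of home between -0.004 and 0.004 m and z of trap_grip in the frame of home between -0.003 and 0.003 m and value of joint bow below 0.15 rad and contact force between the fingers and trap below 0.2 N), for 0.2 s.
At the end, for the whole second after the job is handed in: The trap is fully home in the station's rails (within 3 mm along and up, 4 mm across), its bow stands at rest, hooked on the catch between 1.5 and 1.75 rad, the treadle up (below 0.05 rad), and the robot touches nothing of it (x of trap_grip in the frame of home between -0.003 and 0.003 m and y of trap_grip in the frame of home between -0.004 and 0.004 m and z of trap_grip in the frame of home between -0.003 and 0.003 m and value of joint bow between 1.5 and 1.75 rad and velocity of joint bow between -0.5 and 0.5 rad/s and value of joint treadle below 0.05 rad and contact force between each of the arm, the fingers and trap below 0.1 N).
It fails at once if the bow snapped shut (swung forwards faster than 4 rad/s below 1.35 rad) (value of joint bow below 1.35 rad and velocity of joint bow below -4 rad/s).
It fails at once if another thing on the bench was moved by more than 30 mm (distance of any of clay_pot, glazed_pot, jar, mister, secateurs, scoop, label_pot from where it was at the start of the episode above 0.03 m).
It also fails if it takes over 64 s, if anything falls off the work surface, if the arm or the gripper's body presses on something with over 40 N, if the wrist force passes 120 N, or if a joint passes its speed limit or range.

## Robot

A 7-joint arm with a two-finger parallel gripper is mounted at the origin on the work surface. World frame = base frame: x ahead of the robot, y to its left, z up, the work surface at z = 0. Lengths are in m, angles in rad, forces in N, time in s.
With the tool pointing down it reaches from about 0.425 to 0.875 m from the base axis. Payload 4.7 kg.
Tool frame: the origin (TCP) lies at the very end of the fingers, on their centre line; the grasp point (between the pads) lies 19 mm behind it; x points along the fingers, z is the direction in which the jaws open and shut, and the axes are right-handed (so a half turn about x gives the same grasp; the last joint's range is limited). The gripper opens to 85 mm and grips with 20 to 120 N. Pads are 22 mm wide; open, the fingers measure 114 mm over their backs; the gripper's body (76 mm by 85 mm) begins 54 mm behind the grasp point. The pads swing forward as they close: fully open they stand 13 mm farther back than shut.
Start: joints at [-1.321, 0.321, -0.07, 1.45, 0.023, 1.371, -0.057], TCP at [0.152, 0.632, 0.231] pointing down, gripper open.
Joint ranges: [-2.86, 2.86], [-0.3, 2.09], [-1.38, 1.24], [0.06, 2.45], [-1.56, 4.7], [0.09, 2.05], [-2.69, 2.69]. Speed limits (rad/s): [2.57, 2.57, 3.14, 3.14, 3.14, 3.14, 3.14].

## Interface

Orientations are given as a rotation vector (axis times angle).
In Python, from rig import observe, viewer, order gives the robot as it stands.
- The arm moves only by the shell command python3 -m jog 'ROWS' [FORCE]. ROWS is a JSON object of lists of equal length, an entry for each row: "translation": the shift along the tool's x, y, z in mm, a list of three; "turn": the turn, a rotation vector about the tool's x, y, z in rad, a list of three; "claw": the closure in counts, from 0 (fully open) to 255 (shut). In form: {"translation": [[x, y, z], ...], "turn": [[ax, ay, az], ...], "claw": [claw, ...]}. A call has 1 to 20 rows; each row shifts and turns the commanded pose from where the row before left it, along the tool's axes as they then stand; what a row does not reach is not made up. A row lasts 1/10 s, in which the tool goes at most 50 mm and 8.59 degrees, less where a joint would pass 70% of its speed; a pose out of reach is approached as far as the arm can. A call with a gripper value outside its range is refused whole. The fingers move at their own pace and stop on an object; FORCE is the grip in N (left out, the last holds). Time passes only in rows, so rows that do not move let the fingers close. It gives the time, the measured TCP pose, the force and the opening at its end, in the units of the state.
- observe(): the state, without advancing time (a new reading comes with each control period).
- viewer.camera(name): name is "side" or "top"; returns a dict with "pixels" (420x560x3 uint8, blue, green, red), "range_z" (420x560 float32, m along the optical axis (not along the pixel's ray), 0 where there is no reading), "fx", "fy", "cx", "cy" (pixels), "R" (3x3) and "t" (3): a world point X has camera coordinates R X + t. Camera axes: x right, y down, z forward; pixel columns grow to the right and rows downward; lengths in m; the calibration is good to about 2 mm. A picture is of the moment at which its call begins.
- order.sign_off(): hands the job in, once; it reports no verdict.
The state is a dict: "time_s": time; "qpos": joint angles; "joint_vel": joint speeds; "joint_efforts": joint torques, N m; "eef_pos": TCP position; "ee_rot": TCP orientation; "wrist_force": force on the tool from outside, world axes, zero at the start; "torque": the same for the moment, N m; "opening": finger opening in m.
Only numpy, scipy, OpenCV 4.12 (cv2) and the standard library are available. Lean on these libraries where they do the work, as an engineer would, in place of code of your own. Each camera call takes 0.05 s, during which the arm holds its last target. There are 200 camera calls.

## Working session

There is one attempt and no reset: what is moved stays moved. The work goes in short steps, Python scripts to look and compute and a shell command to move; the robot and the scene stay as the last step left them, time stands still between calls to the robot, and variables do not carry over. Pictures are saved under pics/ and viewed, about 8 in all and at most 12, crops included, and the job is handed in when it is done.

```bash
ls; mkdir -p pics; cat > h.py <<'E'
import numpy as np, cv2
from rig import observe, viewer, order
from scipy.spatial.transform import Rotation as Ro
def snap(n,f):
    c=viewer.camera(n); cv2.imwrite(f'pics/{f}.png',c['pixels']); np.savez(f'pics/{f}.npz',**c); return c
def pt(c,u,v,z=None):
    R=np.array(c['R']);t=np.array(c['t']);d=np.array([(u-c['cx'])/c['fx'],(v-c['cy'])/c['fy'],1.])
    o=-R.T@t; w=R.T@d
    s=float(c['range_z'][int(round(v)),int(round(u))]) if z is None else (z-o[2])/w[2]
    return o+s*w
def st():
    s=observe(); np.set_printoptions(precision=4,suppress=True)
    print(s['time_s'],np.array(s['eef_pos']),Ro.from_rotvec(s['ee_rot']).as_matrix().tolist(),s['wrist_force'],s['opening']); return s
E
python3 - <<'E'
from h import *
a=snap('top','t1');b=snap('side','s1');st()
for c in(a,b): print(-np.array(c['R']).T@np.array(c['t']),c['fx'])
E
```

```text
pics
0.1 [0.1518 0.6315 0.2304] [[-0.00028633837050906497, -0.9723342193132918, 0.23359384401723676], [-0.00166639686188913, 0.23359399321483063, 0.9723327976857761], [-0.9999985705648966, -0.00011084385974496902, -0.0016871816151489138]] [ 0.2398 -0.0792 -0.7078] 0.08512869834862835
[0.2659 0.03   1.6231] 540.9166681127962
[-0.0279 -0.6528  0.792 ] 408.10711890453376
```

View pics/t1.png

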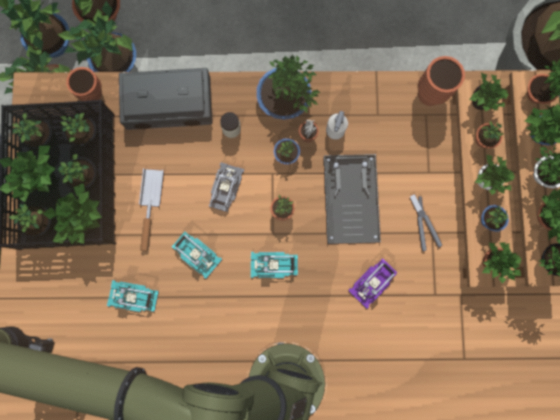

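View pics/s1.png

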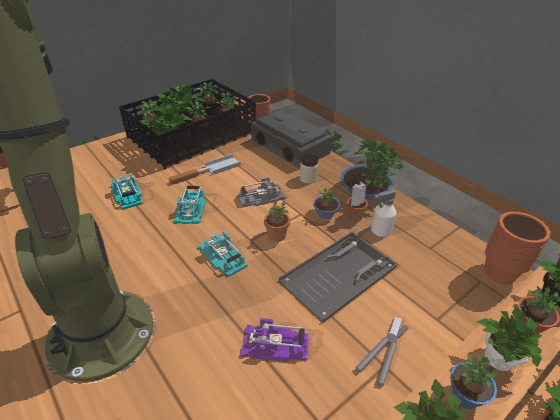

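The top view shows the grey trap at (227,187) and the station at (352,198), with the rails towards the top (+x). I'll crop in closer.

```bash
python3 - <<'E'
from h import *
c=cv2.imread('pics/t1.png')
A=cv2.resize(c[155:220,195:260],None,fx=9,fy=9,interpolation=cv2.INTER_CUBIC)[:585,:390*1]
A=cv2.resize(c[155:220,205:249],None,fx=9,fy=9,interpolation=cv2.INTER_CUBIC)
B=cv2.resize(c[150:250,320:385],None,fx=5.85,fy=5.85,interpolation=cv2.INTER_CUBIC)
B=B[:585]
cv2.imwrite('pics/c1.png',np.hstack([A,B])); print(A.shape,B.shape)
a=np.load('pics/t1.npz')
for u,v in[(287,380),(227,187),(332,156),(375,156),(326,243),(380,243)]: print(u,v,pt(a,u,v,0.01),pt(a,u,v))
# trap height map
d=[[pt(a,u,v) for u in range(205,250)] for v in range(160,216)]
d=np.array(d); m=d[...,2]>0.006
p=d[m]; print(m.sum(),p.min(0),p.max(0))
q=p[:,:2]-p[:,:2].mean(0); w,V=np.linalg.eigh(q.T@q); print(p.mean(0),V)
h=cv2.minAreaRect(p[:,:2].astype(np.float32)*1000); print(h)
print('high');
for v in range(160,216,3): print(' '.join('%3d'%(1000*z) for z in d[v-160,::2,2]))
E
```

```text
(585, 396, 3) (585, 380, 3)
287 380 [ 0.00864654 -0.00244825  0.01      ] [0.05656573 0.00359648 0.31051113]
227 187 [0.57405437 0.17323673 0.01      ] [0.5698234  0.17127029 0.03214487]
332 156 [ 0.66834407 -0.1476733   0.01      ] [ 0.66734178 -0.14723085  0.014017  ]
375 156 [ 0.66743586 -0.27963382  0.01      ] [ 0.66609788 -0.27860217  0.01537451]
326 243 [ 0.40165158 -0.123333    0.01      ] [ 0.40242427 -0.12420552  0.00082098]
380 243 [ 0.40032473 -0.28489787  0.01      ] [ 0.40121315 -0.28697848 -0.000658  ]
749 [0.26586433 0.02999829 0.00600746] [0.65562513 0.24057126 1.62306569]
[0.57122347 0.17517454 0.04146885] [[ 0.19506799 -0.98078972]
 [-0.98078972 -0.19506799]]
((454.9298095703125, 142.66567993164062), (418.8585510253906, 135.33761596679688), 12.885254859924316)
high
 -2  -8  -5  -1  -1   1   0   2   1  -4   2   0  -4  -5   1   1   1   0   0   0   1  -2  -2
 -1   1   3  -4  -7  -2  -3  -4   8   9  -1  -2  -5   0  -2  -3  -1  -4  -9   2  -5  -3  -1
 -1   5  -7   2  -2   5  -5  -3   8   8   3   0   0   6  -3  -4   4   1   1   3   1  -1  -2
  2  -9  -1  -6   3   3   0  
[... 743 characters left out ...]
   1   7   8  42   7   7  11  -5   1  -1  -6   0   2 -10
  2   1  -1   6  47   1   8   1   3   0   8   0  13   0  11   5  -4   0   0  -2   0  -5  -3
  3   2   0  28  48   7   5   5   0  -3  -1  44   2   7   5   3  -5  -4  -2  -5  -1   6  -3
  0   0  -3  27   1  35  43  38  46  44   4   2   6  13  -4  -4   7  -1   0  -1   0  -3   3
 -4   1   5   3   6   1  -3   3   1  39  23  30   5  -1  -1  -6 -10   1  -8   0  -4  -7   0
 -1   0  -1   2  -1   1   6   9   7   6   6   3  -1   4 -10  -1   3   1  -2   1  -4  -2  -1
  0   3   5  -2   0   1   3  -4   2  -6  -4   6  -5  -3  -3   2  -2   0  -1   0  -3   0   4
 -2   0  -1   1   0  -1   0  -1   2   0   2   0  -4  -1  -1   1  -2  -2  -5   0  -5   1  -3
```

View pics/c1.png

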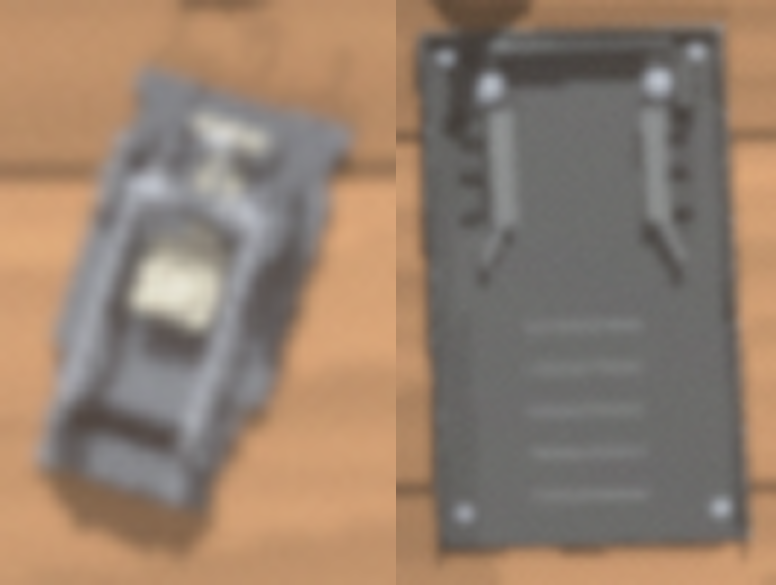

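```bash
cat > fit.py <<'E'
from h import *
from scipy.optimize import least_squares
def proj(c,P):
    q=np.atleast_2d(P)@np.array(c['R']).T+np.array(c['t']); return np.c_[c['fx']*q[:,0]/q[:,2]+c['cx'],c['fy']*q[:,1]/q[:,2]+c['cy']]
def W(p,L):  # p=x,y,yaw ; L local pts
    L=np.atleast_2d(L); c,s=np.cos(p[2]),np.sin(p[2]); return np.c_[p[0]+c*L[:,0]-s*L[:,1],p[1]+s*L[:,0]+c*L[:,1],L[:,2]]
def fit(c,L,uv,p0):
    r=least_squares(lambda p:(proj(c,W(p,L))-uv).ravel(),p0); return r.x,r.fun.reshape(-1,2)
# local trap points relative trap_grip, z over underside(m)
TR=np.array([[46,38,8],[46,-38,8],[-94,38,8],[-94,-38,8],[14,31,48],[14,-31,48],[-14,31,48],[-14,-31,48],[-78,20,38],[-78,-20,38],[-10,13,22],[-10,-13,22],[-36,13,22],[-36,-13,22]])/1000
ST=np.array([[135,80,14],[135,-80,14],[-135,-80,5],[-135,80,5]])/1000
E
python3 - <<'E'
from fit import *
a=dict(np.load('pics/t1.npz'));b=dict(np.load('pics/s1.npz'))
X=np.array([[248,101],[202,200],[178,290],[128,427]]);uv=np.array([204.5,154.5])+(X+.5)/9
L=np.array([[46,0,8],[0,0,38],[-23,0,22],[-78,0,38]])/1000
p,r=fit(a,L,uv,[.57,.17,-.2]);print('trap',p);print(r)
X=np.array([[420,33],[720,25],[747,540],[440,545]])-[396,0];uv=np.array([319.5,149.5])+(X+.5)/5.85
q,r=fit(a,ST,uv,[.53,-.2,0]);print('st',q);print(r)
np.save('pq.npy',[p,q])
def over(c,f,box,k):
    x0,y0,x1,y1=box;im=cv2.resize(c['pixels'][y0:y1,x0:x1],None,fx=k,fy=k,interpolation=cv2.INTER_CUBIC)
    for P,col in((W(p,TR),(0,0,255)),(W(q,ST),(0,255,255)),(W(q,np.array([[x,0,.005] for x in np.arange(-.13,.14,.02)])),(0,255,0))):
        for u,v in proj(c,P): cv2.circle(im,(int((u-x0+.5)*k),int((v-y0+.5)*k)),2,col,-1)
    return im
A=over(a,'',(195,150,390,250),4);B=over(b,'',(230,170,400,320),3)
B=B[:, :]; 
cv2.imwrite('pics/o1.png',A)
cv2.imwrite('pics/o2.png',cv2.resize(over(b,'',(230,170,400,320),4),None,fx=1,fy=1))
E
```

```text
trap [ 0.59718608  0.17191401 -0.3047371 ]
[[ 0.03593847 -0.25072126]
 [-0.3313738   0.85446619]
 [ 0.4647515  -0.89941739]
 [-0.1637498   0.28031047]]
st [ 0.53755054 -0.20320526  0.01888253]
[[-0.39632736 -0.33736847]
 [ 0.51905055 -0.28010116]
 [ 0.32791197 -0.00606556]
 [-0.44574202  0.58292179]]
```

View pics/o1.png

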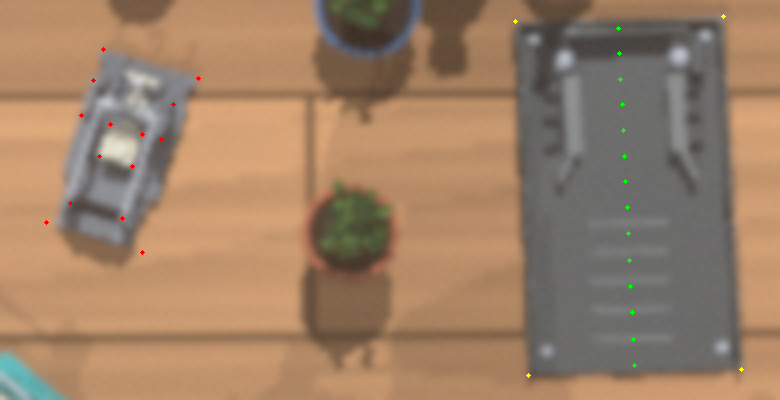

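View pics/o2.png

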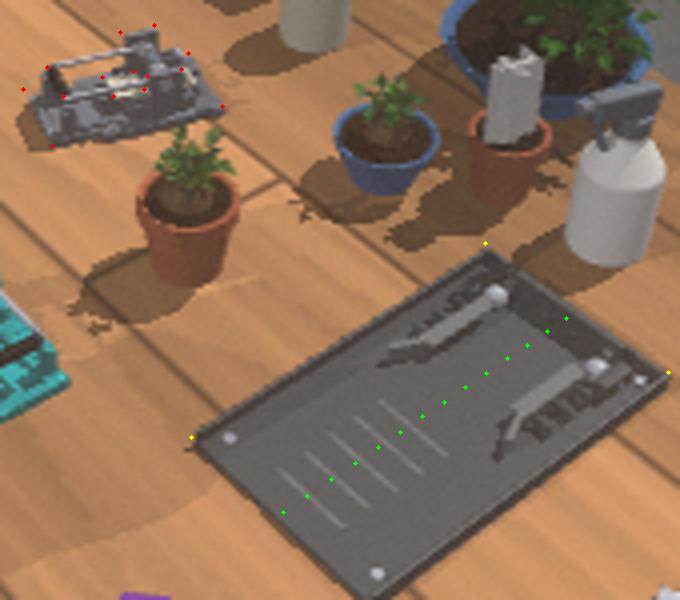

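The overlays match to about 1 px, and the trap and station are consistent with each other in both views. I'll move above the trap.

```bash
cat >> fit.py <<'E'
def go(P,yaw):
    """tool-frame shift (mm) and turn to TCP P, pointing down, jaw axis (tool z) along world yaw"""
    s=observe();R=Ro.from_rotvec(s['ee_rot']).as_matrix();z=np.array([np.cos(yaw),np.sin(yaw),0]);x=np.array([0,0,-1.])
    G=np.c_[x,np.cross(z,x),z]
    print('t',round(s['time_s'],2),'tcp',np.round(s['eef_pos'],4),'F',np.round(s['wrist_force'],1),'open',round(s['opening'],4))
    print('shift',np.round(1000*R.T@(np.array(P)-s['eef_pos']),1),'turn',np.round((Ro.from_matrix(R).inv()*Ro.from_matrix(G)).as_rotvec(),4))
E
python3 - <<'E'
from fit import *
a=dict(np.load('pics/t1.npz'));p,q=np.load('pq.npy')
c,s=np.cos(q[2]),np.sin(q[2])
for u,v in((335,197),(368,197)):
    d=pt(a,u,v,.018)[:2]-q[:2]; print('flare tip local',c*d[0]+s*d[1],-s*d[0]+c*d[1])
for u,v in((336,164.2),(365,163.8)):
    d=pt(a,u,v,.018)[:2]-q[:2]; print('stop local',c*d[0]+s*d[1],-s*d[0]+c*d[1])
go([p[0],p[1],.231],p[2]+np.pi/2)
E
python3 -m jog '{"translation":[[0,-41.5,-26.4],[0,-41.5,-26.4],[0,-41.5,-26.4],[0,-41.5,-26.4],[0,-41.5,-26.4],[0,-41.5,-26.4],[0,-41.5,-26.4],[0,-41.5,-26.4],[0,-41.5,-26.4],[0,-41.5,-26.4],[0,-41.5,-26.4],[0,-41.5,-26.4],[0,-41.5,-26.4],[0,0,0],[0,0,0]],"turn":[[0,0,0],[0,0,0],[0,0,0],[0,0,0],[0,0,0],[0,0,0],[0,0,0],[0,0,0],[0,0,0],[0,0,0],[0,0,0],[0,0,0],[0,0,0],[0.069,0,0],[0,0,0]],"claw":[0,0,0,0,0,0,0,0,0,0,0,0,0,0,0]}' 60
python3 -c "
from fit import *
p,q=np.load('pq.npy');go([p[0],p[1],.10],p[2]+np.pi/2)"
```

```text
flare tip local 0.002876366309461962 0.050363994004068526
flare tip local 0.00024825335370306254 -0.0491624922644867
stop local 0.10393503077308272 0.04289483912758638
stop local 0.10289372303182856 -0.04547625403778736
t 0.1 tcp [0.1518 0.6315 0.2304] F [ 0.2 -0.1 -0.7] open 0.0851
shift [  -0.  -540.5 -342.9] turn [ 0.069  -0.0017  0.0002]
time_s: 1.6
eef_pos: [0.5968, 0.1703, 0.2305]
ee_rot: [-0.979, 1.341, 0.979]
wrist_force: [0.9, 0.6, 0.4]
opening: 0.0856
t 1.6 tcp [0.5968 0.1703 0.2305] F [0.9 0.6 0.4] open 0.0856
shift [130.5  -0.    1.8] turn [-0.0039 -0.0011 -0.0008]
```

```bash
python3 -m jog '{"translation":[[40,0,1.8],[40,0,0],[40,0,0],[30,0,0],[20,0,0],[20,0,0],[0,0,0]],"turn":[[0,0,0],[0,0,0],[0,0,0],[0,0,0],[0,0,0],[0,0,0],[0,0,0]],"claw":[0,0,0,0,0,0,0]}' 60
python3 -m jog '{"translation":[[10,0,0],[8,0,0],[6,0,0],[0,0,0]],"turn":[[0,0,0],[0,0,0],[0,0,0],[0,0,0]],"claw":[0,0,0,0]}'
python3 - <<'E'
from fit import *
p,q=np.load('pq.npy');go([p[0],p[1],.017],p[2]+np.pi/2)
c=snap('side','s2');a=snap('top','t2')
cv2.imwrite('pics/v2.png',np.hstack([cv2.resize(c['pixels'][140:230,220:310],(480,480),interpolation=3)]))
E
```

```text
time_s: 2.3
eef_pos: [0.5932, 0.1754, 0.038]
ee_rot: [-0.983, 1.343, 0.988]
wrist_force: [-0.8, -0.4, 0.3]
opening: 0.0853
time_s: 2.7
eef_pos: [0.5963, 0.174, 0.0167]
ee_rot: [-0.982, 1.339, 0.983]
wrist_force: [-0.6, -0.2, -0.0]
opening: 0.0852
t 2.7 tcp [0.5963 0.174  0.0167] F [-0.6 -0.2 -0. ] open 0.0852
shift [-0.3 -1.5 -1.7] turn [ 0.0003 -0.0005 -0.0009]
```

View pics/v2.png

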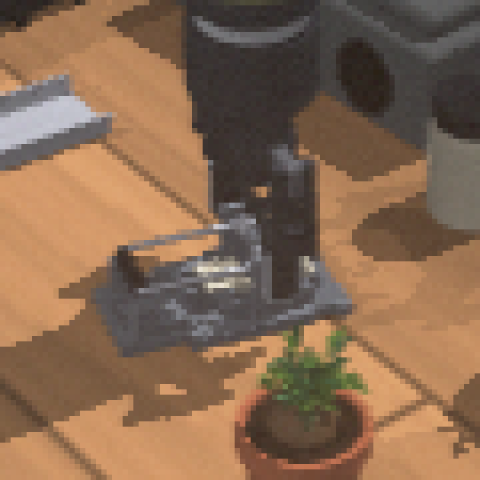

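The fingers straddle the pillars: the near finger is at (285,230) in the crop, with its tip just above the flange. I'll close, then lift.

```bash
python3 -m jog '{"translation":[[0,0,0],[0,0,0],[0,0,0],[0,0,0],[0,0,0],[0,0,0],[0,0,0],[0,0,0]],"turn":[[0,0,0],[0,0,0],[0,0,0],[0,0,0],[0,0,0],[0,0,0],[0,0,0],[0,0,0]],"claw":[255,255,255,255,255,255,255,255]}' 60
python3 -m jog '{"translation":[[-10,0,0],[-20,0,0],[-30,0,0],[-30,0,0],[-30,0,0],[-30,0,0],[-20,0,0],[0,0,0],[0,0,0]],"turn":[[0,0,0],[0,0,0],[0,0,0],[0,0,0],[0,0,0],[0,0,0],[0,0,0],[0,0,0],[0,0,0]],"claw":[255,255,255,255,255,255,255,255,255]}'
python3 - <<'E'
from fit import *
p,q=np.load('pq.npy')
def S(x,y,z): return W(q,[[x,y,z]])[0]
print('home',S(.065,0,.041),'mouth',S(-.053,0,.041))
go(S(-.058,0,.187),q[2]+np.pi/2)
E
```

```text
time_s: 3.6
eef_pos: [0.5976, 0.1742, 0.0182]
ee_rot: [-0.982, 1.336, 0.981]
wrist_force: [0.4, 0.9, 5.5]
opening: 0.0609
time_s: 4.5
eef_pos: [0.5962, 0.1739, 0.1865]
ee_rot: [-0.982, 1.339, 0.982]
wrist_force: [0.4, 0.5, -3.8]
opening: 0.0609
home [ 0.60253896 -0.20197797  0.041     ] mouth [ 0.48455999 -0.20420598  0.041     ]
t 4.5 tcp [0.5962 0.1739 0.1865] F [ 0.4  0.5 -3.8] open 0.0609
shift [-3.000e-01 -2.200e+00 -3.957e+02] turn [-0.3236 -0.0004 -0.0012]
```

```bash
python3 -m jog '{"translation":[[0,0,-20],[0,0,-42],[0,0,-42],[0,0,-42],[0,0,-42],[0,0,-42],[0,0,-42],[0,0,-42],[0,0,-42],[0,0,-30],[0,0,-10],[0,-2,0],[0,0,0],[0,0,0],[0,0,0],[0,0,0]],"turn":[[0,0,0],[0,0,0],[0,0,0],[0,0,0],[0,0,0],[0,0,0],[0,0,0],[0,0,0],[0,0,0],[0,0,0],[0,0,0],[-0.108,0,0],[-0.108,0,0],[-0.107,0,0],[0,0,0],[0,0,0]],"claw":[255,255,255,255,255,255,255,255,255,255,255,255,255,255,255,255]}'
python3 - <<'E'
from fit import *
p,q=np.load('pq.npy')
go(W(q,[[-.058,0,.040]])[0],q[2]+np.pi/2)
E
```

```text
time_s: 6.1
eef_pos: [0.4792, -0.2039, 0.1863]
ee_rot: [-1.22, 1.202, 1.223]
wrist_force: [-0.4, -0.1, -1.8]
opening: 0.0611
t 6.1 tcp [ 0.4792 -0.2039  0.1863] F [-0.4 -0.1 -1.8] open 0.0611
shift [146.3  -0.7  -0.5] turn [-0.0028  0.0006 -0.0018]
```

```bash
python3 -m jog '{"translation":[[30,0,0],[40,0,0],[40,0,0],[30,0,0],[10,0,0],[0,0,0],[0,0,0]],"turn":[[0,0,0],[0,0,0],[0,0,0],[0,0,0],[0,0,0],[0,0,0],[0,0,0]],"claw":[255,255,255,255,255,255,255]}'
python3 - <<'E'
from fit import *
p,q=np.load('pq.npy')
go(W(q,[[-.058,0,.023]])[0],q[2]+np.pi/2)
a=snap('top','t3');b=snap('side','s3')
A=cv2.resize(a['pixels'][150:250,315:390],(450,600),interpolation=3)
B=cv2.resize(b['pixels'][220:330,275:345+55],(350*600//308,528),interpolation=3)
B=cv2.resize(b['pixels'][215:325,300:360],(327,600),interpolation=3)
cv2.imwrite('pics/v3.png',np.hstack([A,B]))
E
```

```text
time_s: 6.8
eef_pos: [0.4809, -0.2048, 0.0386]
ee_rot: [-1.224, 1.2, 1.221]
wrist_force: [0.4, 0.1, -1.1]
opening: 0.0609
t 6.8 tcp [ 0.4809 -0.2048  0.0386] F [ 0.4  0.1 -1.1] open 0.0609
shift [15.6  1.4  0.5] turn [-0.0012 -0.0006  0.0018]
```

View pics/v3.png

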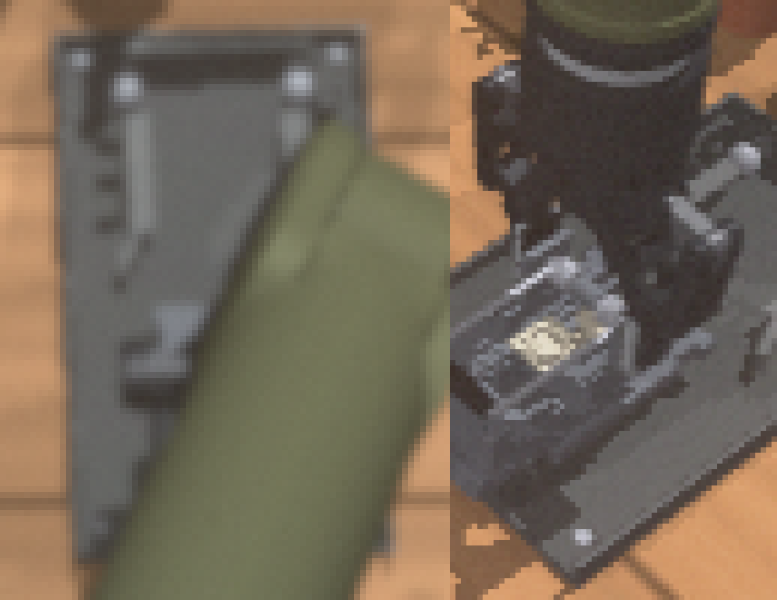

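```bash
python3 - <<'E'
from fit import *
a=dict(np.load('pics/t3.npz'));p,q=np.load('pq.npy');c,s=np.cos(q[2]),np.sin(q[2])
def loc(X,Y,z):
    d=pt(a,314.5+(X+.5)/6,149.5+(Y+.5)/6,z)[:2]-q[:2]; return np.round(1000*np.array([c*d[0]+s*d[1],-s*d[0]+c*d[1]]),1)
print('trap RL corner',loc(128,305,.029),'rail inner L',loc(152,110,.018),loc(155,230,.018),'R',loc(281,110,.018),'L outer',loc(123,110,.018),'R outer',loc(310,110,.018),'flare tip',loc(120,288,.018))
print('trap rear lug',loc(160,305,.029),loc(200,305,.029))
b=a['pixels'][196:206,330:350].mean(2).astype(int); print(b)
E
```

```text
trap RL corner [-9.4 49.4] rail inner L [92.1 31.5] [30.3 32.8] R [ 90.4 -33.9] L outer [92.4 46.2] R outer [ 90.  -48.6] flare tip [ 1.1 51.7]
trap rear lug [-9.8 33.4] [-10.3  13.5]
[[103 102 102  95  86  86  93  99 101 101 100 102 101 102 102 101 100 102
  102 100]
 [102 102  99  94  81  81  95 100 101 102 102 102 102 101 100 101 101 101
  100 103]
 [103 102 101  96  87  87  96 101 101 101 102 101 101 102 101 101 102 100
  101 100]
 [101 103 103 100  97  98  99 103 102 102 102 103 102 104 103 105 103 104
  101 100]
 [103 102 102 102  99 102 100 101 101 102 106 109 113 113 113 113 114 111
  108  99]
 [102 103 103 103 102 103 101 102 101 103 109 119 124 125 127 124 126 124
  116  99]
 [102 102 101 101 103 101 102 102 101 103 111 123 128 132 130 130 131 127
  113  90]
 [103 101 102 103 102 101 101 101 102 102 105 118 129 131 133 130 132 123
  104  77]
 [101 102 101 102 101 104 101 102 103 100 100 110 125 132 132 131 126 114
   88  67]
 [102 101  99 104 102 101  98  96  94  92  91 101 120 129 130 127 117  97
   72  62]]
```

Allowing for the shadow, the trap's rear-left flange corner sits at about +36 mm in station y. The rail centre is at about −1 mm, so it is aligned to 1–2 mm and well within the flare. I'll lower it onto the floor.

```bash
python3 -m jog '{"translation":[[6,0,0],[5,0,0],[2,0,0],[1,0,0],[0,0,0],[0,0,0]],"turn":[[0,0,0],[0,0,0],[0,0,0],[0,0,0],[0,0,0],[0,0,0]],"claw":[255,255,255,255,255,255]}'
python3 -m jog '{"translation":[[1,0,0],[0,0,0],[0,0,0]],"turn":[[0,0,0],[0,0,0],[0,0,0]],"claw":[255,255,255]}'
python3 -m jog '{"translation":[[1,0,0],[0,0,0],[0,0,0]],"turn":[[0,0,0],[0,0,0],[0,0,0]],"claw":[255,255,255]}'
python3 - <<'E'
from fit import *
p,q=np.load('pq.npy')
go(W(q,[[.065,0,.023]])[0],q[2]+np.pi/2)
E
```

```text
time_s: 7.5
eef_pos: [0.48, -0.2044, 0.0233]
ee_rot: [-1.223, 1.2, 1.222]
wrist_force: [-0.8, 0.1, -2.2]
opening: 0.0607
time_s: 7.8
eef_pos: [0.4801, -0.2045, 0.0231]
ee_rot: [-1.222, 1.2, 1.222]
wrist_force: [-2.4, 0.7, 5.3]
opening: 0.0609
time_s: 8.1
eef_pos: [0.4801, -0.2045, 0.0231]
ee_rot: [-1.222, 1.2, 1.223]
wrist_force: [-5.8, 2.8, 14.6]
opening: 0.0613
t 8.1 tcp [ 0.4801 -0.2045  0.0231] F [-5.8  2.8 14.6] open 0.0613
shift [ 1.000e-01 -1.225e+02  3.000e-01] turn [-0.0007  0.0011  0.0002]
```

```bash
python3 -m jog '{"translation":[[-1.8,0,0],[0,-8,0],[0,-10,0],[0,-10,0],[0,-10,0],[0,-6,0],[0,0,0]],"turn":[[0,0,0],[0,0,0],[0,0,0],[0,0,0],[0,0,0],[0,0,0],[0,0,0]],"claw":[255,255,255,255,255,255,255]}'
python3 -m jog '{"translation":[[0,-10,0],[0,-10,0],[0,-10,0],[0,-5,0],[0,0,0],[0,0,0]],"turn":[[0,0,0],[0,0,0],[0,0,0],[0,0,0],[0,0,0],[0,0,0]],"claw":[255,255,255,255,255,255]}'
python3 -c "
from fit import *
p,q=np.load('pq.npy')
go(W(q,[[.065,0,.023]])[0],q[2]+np.pi/2)"
```

```text
time_s: 8.8
eef_pos: [0.5259, -0.2035, 0.0232]
ee_rot: [-1.225, 1.199, 1.221]
wrist_force: [1.0, 0.3, 0.7]
opening: 0.0611
time_s: 9.4
eef_pos: [0.5601, -0.2027, 0.0232]
ee_rot: [-1.224, 1.199, 1.221]
wrist_force: [1.6, -0.0, 1.2]
opening: 0.0609
t 9.4 tcp [ 0.5601 -0.2027  0.0232] F [ 1.6 -0.   1.2] open 0.0609
shift [  0.3 -42.5  -0. ] turn [-0.0004 -0.0004  0.0022]
```

Entering cleanly, with no side force. I'll go on in small steps.

```bash
Z6='' ; for k in 1; do python3 -m jog '{"translation":[[0,-6,0],[0,-6,0],[0,-6,0],[0,0,0],[0,0,0]],"turn":[[0,0,0],[0,0,0],[0,0,0],[0,0,0],[0,0,0]],"claw":[255,255,255,255,255]}' 90;done
python3 -m jog '{"translation":[[0,-4,0],[0,-4,0],[0,0,0]],"turn":[[0,0,0],[0,0,0],[0,0,0]],"claw":[255,255,255]}'
python3 -m jog '{"translation":[[0,-4,0],[0,-4,0],[0,0,0]],"turn":[[0,0,0],[0,0,0],[0,0,0]],"claw":[255,255,255]}'
python3 -m jog '{"translation":[[0,-3,0],[0,0,0]],"turn":[[0,0,0],[0,0,0]],"claw":[255,255]}'
```

```text
time_s: 9.9
eef_pos: [0.5771, -0.2028, 0.0234]
ee_rot: [-1.223, 1.2, 1.222]
wrist_force: [-0.3, -1.0, 4.0]
opening: 0.0605
time_s: 10.2
eef_pos: [0.5845, -0.2027, 0.0234]
ee_rot: [-1.222, 1.201, 1.223]
wrist_force: [-2.0, -0.3, 6.3]
opening: 0.0606
time_s: 10.5
eef_pos: [0.5903, -0.2027, 0.0234]
ee_rot: [-1.219, 1.204, 1.226]
wrist_force: [-8.6, 1.2, 10.2]
opening: 0.0607
time_s: 10.7
eef_pos: [0.5927, -0.2028, 0.0234]
ee_rot: [-1.218, 1.204, 1.227]
wrist_force: [-11.0, 1.1, 11.4]
opening: 0.0607
```

```bash
python3 -m jog '{"translation":[[-0.7,-3,0],[0,0,0]],"turn":[[0,0,0],[0,0,0]],"claw":[255,255]}'
python3 -m jog '{"translation":[[0,-3,0],[0,0,0]],"turn":[[0,0,0],[0,0,0]],"claw":[255,255]}'
python3 -m jog '{"translation":[[0,-3,0],[0,0,0]],"turn":[[0,0,0],[0,0,0]],"claw":[255,255]}'
python3 -m jog '{"translation":[[0,-3,0],[0,0,0],[0,0,0]],"turn":[[0,0,0],[0,0,0],[0,0,0]],"claw":[255,255,255]}'
```

```text
time_s: 10.9
eef_pos: [0.5968, -0.2024, 0.0234]
ee_rot: [-1.22, 1.203, 1.225]
wrist_force: [-6.1, -0.2, 5.3]
opening: 0.0608
time_s: 11.1
eef_pos: [0.5997, -0.2023, 0.0234]
ee_rot: [-1.22, 1.203, 1.225]
wrist_force: [-5.1, -0.0, 5.6]
opening: 0.0605
time_s: 11.3
eef_pos: [0.6029, -0.2023, 0.0234]
ee_rot: [-1.22, 1.203, 1.225]
wrist_force: [-4.4, -0.0, 4.7]
opening: 0.0602
time_s: 11.6
eef_pos: [0.6074, -0.202, 0.0234]
ee_rot: [-1.222, 1.201, 1.223]
wrist_force: [-1.4, 0.2, 0.8]
opening: 0.0606
```

```bash
python3 -m jog '{"translation":[[0,-2,0],[0,0,0]],"turn":[[0,0,0],[0,0,0]],"claw":[255,255]}'
python3 -m jog '{"translation":[[0,-2,0],[0,0,0]],"turn":[[0,0,0],[0,0,0]],"claw":[255,255]}'
```

```text
time_s: 11.8
eef_pos: [0.6102, -0.2015, 0.0234]
ee_rot: [-1.223, 1.2, 1.223]
wrist_force: [0.9, -0.3, -1.5]
opening: 0.0606
time_s: 12.0
eef_pos: [0.6108, -0.2015, 0.0235]
ee_rot: [-1.22, 1.202, 1.225]
wrist_force: [-4.5, 0.5, 1.9]
opening: 0.0606
```

```bash
python3 -m jog '{"translation":[[0,-2,0],[0,0,0]],"turn":[[0,0,0],[0,0,0]],"claw":[255,255]}'
python3 -m jog '{"translation":[[0,-2,0],[0,0,0]],"turn":[[0,0,0],[0,0,0]],"claw":[255,255]}'
python3 -m jog '{"translation":[[0,-2,0],[0,0,0]],"turn":[[0,0,0],[0,0,0]],"claw":[255,255]}'
```

```text
time_s: 12.2
eef_pos: [0.6109, -0.2015, 0.0236]
ee_rot: [-1.217, 1.204, 1.228]
wrist_force: [-9.6, 2.1, 7.6]
opening: 0.0606
time_s: 12.4
eef_pos: [0.611, -0.2015, 0.0237]
ee_rot: [-1.214, 1.206, 1.231]
wrist_force: [-15.2, 4.0, 12.3]
opening: 0.0607
time_s: 12.6
eef_pos: [0.611, -0.2015, 0.0238]
ee_rot: [-1.212, 1.208, 1.234]
wrist_force: [-21.4, 5.1, 18.2]
opening: 0.0607
```

A hard stop at x=0.611, after the detent's peak and click. I'll relax, release and rise.

```bash
python3 -m jog '{"translation":[[0,4,0],[0,3,0],[0,0,0],[0,0,0],[0,0,0],[0,0,0],[0,0,0],[0,0,0],[0,0,0],[0,0,0]],"turn":[[0,0,0],[0,0,0],[0,0,0],[0,0,0],[0,0,0],[0,0,0],[0,0,0],[0,0,0],[0,0,0],[0,0,0]],"claw":[255,255,255,0,0,0,0,0,0,0]}'
python3 -m jog '{"translation":[[-10,0,0],[-20,0,0],[-40,0,0],[-40,0,0],[-40,0,0],[-20,0,0],[0,0,0],[0,0,0],[0,0,0],[0,0,0]],"turn":[[0,0,0],[0,0,0],[0,0,0],[0,0,0],[0,0,0],[0,0,0],[-0.149,0,0],[-0.149,0,0],[-0.149,0,0],[0,0,0]],"claw":[0,0,0,0,0,0,0,0,0,0]}' 
python3 - <<'E'
from fit import *
p,q=np.load('pq.npy')
for y in(0,np.pi): go([.611-.078,-.2035,.2],q[2]+y)
print(observe()['qpos'])
a=snap('top','t4');b=snap('side','s4')
A=cv2.resize(a['pixels'][150:250,315:390],(450,600),interpolation=3)
B=cv2.resize(b['pixels'][225:325,310:368],(348,600),interpolation=3)
cv2.imwrite('pics/v4.png',np.hstack([A,B]))
E
```

```text
time_s: 13.6
eef_pos: [0.6109, -0.2019, 0.0238]
ee_rot: [-1.223, 1.2, 1.223]
wrist_force: [0.1, 0.1, -0.1]
opening: 0.0857
time_s: 14.6
eef_pos: [0.6109, -0.2021, 0.1948]
ee_rot: [-1.544, 0.951, 1.542]
wrist_force: [-0.5, -0.3, 0.1]
opening: 0.0853
t 14.6 tcp [ 0.6109 -0.2021  0.1948] F [-0.5 -0.3  0.1] open 0.0853
shift [-5.3 70.2 33.7] turn [2.0173e+00 8.0000e-04 1.1000e-03]
t 14.6 tcp [ 0.6109 -0.2021  0.1948] F [-0.5 -0.3  0.1] open 0.0853
shift [-5.3 70.2 33.7] turn [-1.1243e+00 -9.0000e-04  7.0000e-04]
[-0.13594793  0.35030282  0.5271926   1.53747353 -0.18063255  1.30148119
  2.4490074 ]
```

View pics/v4.png

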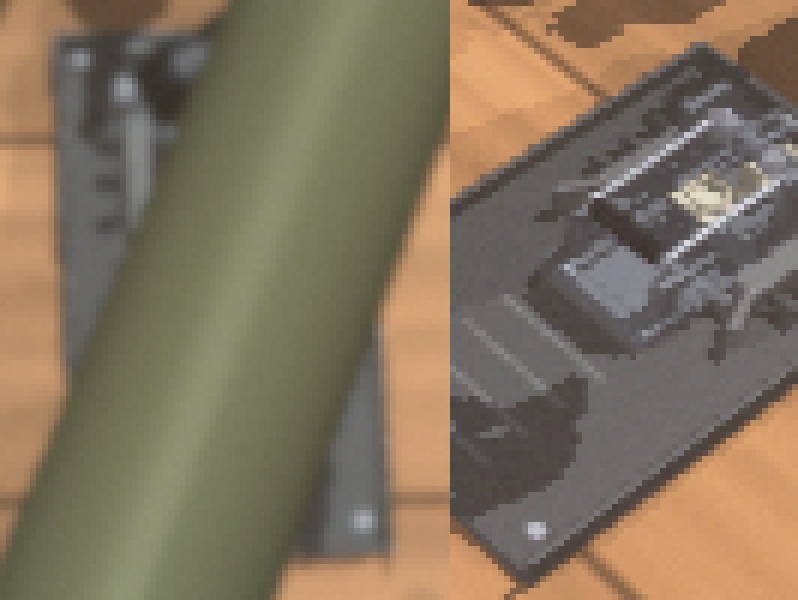

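```bash
python3 -m jog '{"translation":[[0,0,0],[0,0,0],[0,0,0],[0,0,0],[0,0,0],[0,0,0],[0,0,0],[0,0,0],[0,0,0],[0,0,0],[0,0,0],[0,0,0],[0,0,0],[0,0,0],[0,0,0]],"turn":[[0.149,0,0],[0.149,0,0],[0.149,0,0],[0.149,0,0],[0.149,0,0],[0.149,0,0],[0.149,0,0],[0.149,0,0],[0.149,0,0],[0.149,0,0],[0.149,0,0],[0.149,0,0],[0.149,0,0],[0.080,0,0],[0,0,0]],"claw":[160,160,160,160,160,160,160,160,160,160,160,160,160,160,160]}' 
python3 - <<'E'
from fit import *
p,q=np.load('pq.npy');b=dict(np.load('pics/s4.npz'))
def sp(X,Y,z,bias=(0.9,1.1)): return pt(b,309.5+(X-450+.5)/6-bias[0],224.5+(Y+.5)/6-bias[1],z)
for n,X,Y,z in(('barL',600,203,.043),('barR',657,257,.043),('bar raw ends',588,195,.043),('',668,262,.043),('treadle',705,195,.027),('hingeL?',718,122,.043),('hingeR?',775,165,.043),('front L',530,275,.013),('front R',635,352,.005)):
    print(n,sp(X,Y,z),sp(X,Y,z,(0,0)))
go([.533,-.2035,.195],q[2]);print(observe()['qpos'])
E
```

```text
time_s: 16.2
eef_pos: [0.6109, -0.2018, 0.194]
ee_rot: [-0.013, 1.571, 0.013]
wrist_force: [-0.4, 0.1, -0.5]
opening: 0.0317
barL [ 0.53653077 -0.18352638  0.043     ] [ 0.53562138 -0.1876676   0.043     ]
barR [ 0.53340446 -0.22001537  0.043     ] [ 0.5325241  -0.22396306  0.043     ]
bar raw ends [ 0.53581965 -0.17704478  0.043     ] [ 0.53490919 -0.18121835  0.043     ]
 [ 0.53497847 -0.22477208  0.043     ] [ 0.53409556 -0.22869869  0.043     ]
treadle [ 0.58777994 -0.19825013  0.027     ] [ 0.58673609 -0.20242819  0.027     ]
hingeL? [ 0.61173533 -0.18062277  0.043     ] [ 0.61057187 -0.18492772  0.043     ]
hingeR? [ 0.61167761 -0.21403729  0.043     ] [ 0.61053586 -0.21816659  0.043     ]
front L [ 0.50590028 -0.17643077  0.013     ] [ 0.50512911 -0.18057304  0.013     ]
front R [ 0.51631741 -0.22983501  0.005     ] [ 0.51554907 -0.23373745  0.005     ]
t 16.2 tcp [ 0.6109 -0.2018  0.194 ] F [-0.4  0.1 -0.5] open 0.0317
shift [ -1.   -0.4 -78. ] turn [-0.0022 -0.      0.0004]
[-0.38928874  0.42922894  0.88173463  1.54648722 -0.33712876  1.32576437
  0.54684726]
```

```bash
python3 -m jog '{"translation":[[0,0,-38],[0,-0.4,-38.5],[30,0,0],[40,0,0],[30,0,0],[0,0,0]],"turn":[[0,0,0],[0,0,0],[0,0,0],[0,0,0],[0,0,0],[0,0,0]],"claw":[160,160,160,160,160,160]}' 
python3 - <<'E'
from fit import *
p,q=np.load('pq.npy')
go([.534,-.2022,.028],q[2])
b=snap('side','s5');cv2.imwrite('pics/v5.png',cv2.resize(b['pixels'][200:320,290:390],(500,600),interpolation=3))
E
```

```text
time_s: 16.8
eef_pos: [0.5314, -0.2024, 0.0903]
ee_rot: [-0.014, 1.578, 0.017]
wrist_force: [-0.6, -0.6, 0.7]
opening: 0.0317
t 16.8 tcp [ 0.5314 -0.2024  0.0903] F [-0.6 -0.6  0.7] open 0.0317
shift [62.3  0.   3.1] turn [ 0.0004 -0.0071 -0.0019]
```

View pics/v5.png

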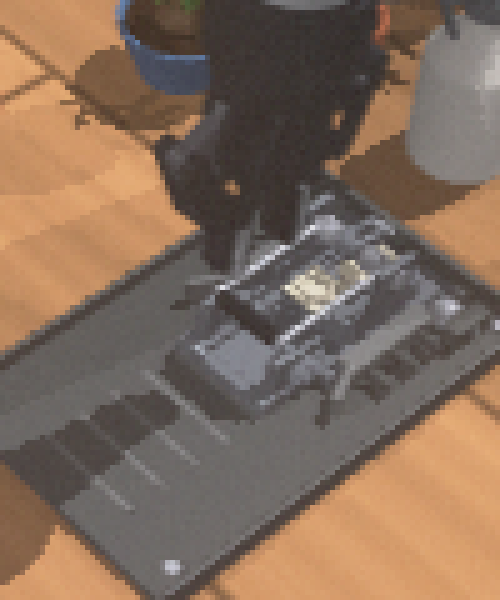

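The fingers are above the bar, and their tips at (220,265) and (285,245) will straddle it at (245,315) as they drop. I'll descend and grip.

```bash
python3 -m jog '{"translation":[[20,0,1],[20,0,0],[12,0,0],[6,0,0],[4,0,0],[0,0,0]],"turn":[[0,0,0],[0,0,0],[0,0,0],[0,0,0],[0,0,0],[0,0,0]],"claw":[160,160,160,160,160,160]}' 
python3 -c "
from fit import *
p,q=np.load('pq.npy')
go([.534,-.2022,.028],q[2])"
python3 -m jog '{"translation":[[0,0,0],[0,0,0],[0,0,0],[0,0,0],[0,0,0],[0,0,0]],"turn":[[0,0,0],[0,0,0],[0,0,0],[0,0,0],[0,0,0],[0,0,0]],"claw":[255,255,255,255,255,255]}' 60
python3 -c "
from fit import *
p,q=np.load('pq.npy')
go([.534,-.2022,.028],q[2])"
```

```text
time_s: 17.45
eef_pos: [0.5358, -0.204, 0.0323]
ee_rot: [-0.015, 1.57, 0.015]
wrist_force: [0.9, 1.1, -0.6]
opening: 0.0321
t 17.45 tcp [ 0.5358 -0.204   0.0323] F [ 0.9  1.1 -0.6] open 0.0321
shift [ 4.3  1.8 -1.8] turn [0.0002 0.0007 0.0002]
time_s: 18.05
eef_pos: [0.5343, -0.2038, 0.0325]
ee_rot: [-0.014, 1.573, 0.016]
wrist_force: [-4.4, 1.0, 4.6]
opening: 0.0074
t 18.05 tcp [ 0.5343 -0.2038  0.0325] F [-4.4  1.   4.6] open 0.0074
shift [ 4.5  1.6 -0.3] turn [-0.0001 -0.0018 -0.0013]
```

The opening of 7.4 mm against a 10 mm bar suggests a grip near the tips. I'll reopen and go deeper.

```bash
python3 -m jog '{"translation":[[0,0,0],[0,0,0],[0,0,0],[0,0,0],[4,0,0],[3,1.5,0],[0,0,0],[0,0,0]],"turn":[[0,0,0],[0,0,0],[0,0,0],[0,0,0],[0,0,0],[0,0,0],[0,0,0],[0,0,0]],"claw":[160,160,160,160,160,160,160,160]}' 
python3 -m jog '{"translation":[[0,0,0],[0,0,0],[0,0,0],[0,0,0],[0,0,0],[0,0,0]],"turn":[[0,0,0],[0,0,0],[0,0,0],[0,0,0],[0,0,0],[0,0,0]],"claw":[255,255,255,255,255,255]}' 60
python3 -c "
from fit import *
p,q=np.load('pq.npy')
go([.534,-.2022,.028],q[2])"
```

```text
time_s: 18.85
eef_pos: [0.5352, -0.2022, 0.0246]
ee_rot: [-0.015, 1.571, 0.015]
wrist_force: [0.9, 0.3, -0.2]
opening: 0.0322
time_s: 19.45
eef_pos: [0.5344, -0.2023, 0.0249]
ee_rot: [-0.014, 1.572, 0.015]
wrist_force: [-5.5, 1.2, 4.9]
opening: 0.0079
t 19.45 tcp [ 0.5344 -0.2023  0.0249] F [-5.5  1.2  4.9] open 0.0079
shift [-3.1  0.2 -0.4] turn [-0.0002 -0.0017 -0.0008]
```

```bash
python3 -m jog '{"translation":[[-5.8,0,0.4],[-5.9,0,0.5],[-5.7,0,1.3],[-5.7,0,1.3],[-5.4,0,2.1],[-5.5,0,2.2],[-5.1,0,2.9],[-5.0,0,2.9],[0,0,0]],"turn":[[0,0,0],[0,0,0],[0,0,0],[0,0,0],[0,0,0],[0,0,0],[0,0,0],[0,0,0],[0,0,0]],"claw":[255,255,255,255,255,255,255,255,255]}' 
python3 - <<'E'
from fit import *
p,q=np.load('pq.npy')
go([.534+.0136,-.2022,.025+.044],q[2])
b=snap('side','s6');cv2.imwrite('pics/v6.png',cv2.resize(b['pixels'][200:320,290:390],(500,600),interpolation=3))
E
```

```text
time_s: 20.35
eef_pos: [0.5462, -0.2019, 0.0686]
ee_rot: [-0.013, 1.577, 0.016]
wrist_force: [-8.1, 0.3, -5.0]
opening: 0.0077
t 20.35 tcp [ 0.5462 -0.2019  0.0686] F [-8.1  0.3 -5. ] open 0.0077
shift [-0.4 -0.4  1.4] turn [-0.0003 -0.0059 -0.0017]
```

View pics/v6.png

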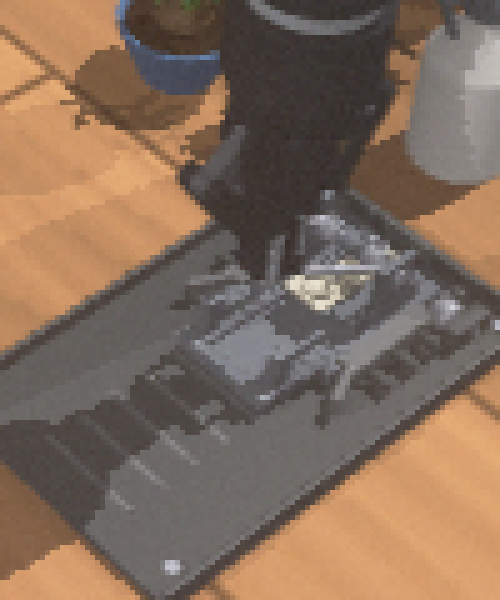

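The bow is rising in the grip, with its wire running from (300,275) to (405,255). I'll carry on.

```bash
python3 -m jog '{"translation":[[-4.6,0,3.4],[-4.6,0,3.6],[-4.0,0,4.2],[-4.0,0,4.3],[-3.3,0,4.8],[-3.3,0,4.8],[-2.5,0,5.3],[-2.5,0,5.3],[0,0,0]],"turn":[[0,0,0],[0,0,0],[0,0,0],[0,0,0],[0,0,0],[0,0,0],[0,0,0],[0,0,0],[0,0,0]],"claw":[255,255,255,255,255,255,255,255,255]}' 
python3 -m jog '{"translation":[[-1.7,0,5.6],[-1.7,0,5.6],[-0.8,0,5.8],[-0.8,0,5.8],[0,0,5.8],[0,0,5.9],[0,0,0]],"turn":[[0,0,0],[0,0,0],[0,0,0],[0,0,0],[0,0,0],[0,0,0],[0,0,0]],"claw":[255,255,255,255,255,255,255]}' 
python3 -c "
from fit import *
p,q=np.load('pq.npy')
go([.534+.0842,-.2022,.025+.0778],q[2])"
```

```text
time_s: 21.3
eef_pos: [0.5799, -0.2019, 0.1012]
ee_rot: [-0.01, 1.581, 0.017]
wrist_force: [-22.1, 5.3, 25.9]
opening: 0.0076
time_s: 22.0
eef_pos: [0.6207, -0.2011, 0.1056]
ee_rot: [-0.016, 1.568, 0.015]
wrist_force: [-5.0, 1.5, 7.1]
opening: 0.0078
t 22.0 tcp [ 0.6207 -0.2011  0.1056] F [-5.   1.5  7.1] open 0.0078
shift [ 2.8 -1.1 -2.5] turn [0.0011 0.0027 0.0005]
```

```bash
python3 -m jog '{"translation":[[0.5,0,4],[0.5,0,4],[0.6,0,4],[0,0,0],[0,0,0]],"turn":[[0,0,0],[0,0,0],[0,0,0],[0,0,0],[0,0,0]],"claw":[255,255,255,255,255]}' 
python3 - <<'E'
from fit import *
st()
b=snap('side','s7');cv2.imwrite('pics/v7.png',cv2.resize(b['pixels'][200:320,290:390],(500,600),interpolation=3))
E
```

```text
time_s: 22.5
eef_pos: [0.6322, -0.2013, 0.1043]
ee_rot: [-0.015, 1.568, 0.014]
wrist_force: [-6.2, 0.7, 7.3]
opening: 0.008
22.5 [ 0.6322 -0.2013  0.1043] [[0.0027096249157095853, -0.01838945712586469, 0.9998272279746298], [-0.0004482568185321268, 0.9998307756071971, 0.01839073719390577], [-0.9999962284922083, -0.0004980113720125783, 0.0027009231815328105]] [-6.1674  0.7382  7.2943] 0.008003757326760447
```

View pics/v7.png

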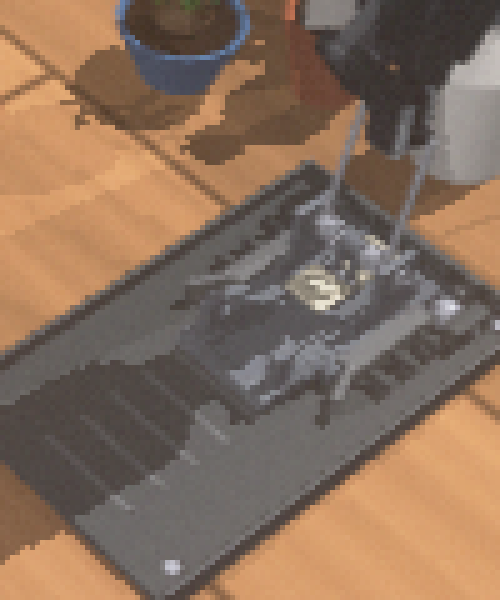

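```bash
python3 -m jog '{"translation":[[0.5,0,3],[0,0,0],[-0.5,0,-3],[-0.5,0,-4],[-0.5,0,-3],[-0.3,0,-3],[0,0,0]],"turn":[[0,0,0],[0,0,0],[0,0,0],[0,0,0],[0,0,0],[0,0,0],[0,0,0]],"claw":[255,255,255,255,255,255,255]}' 
python3 -m jog '{"translation":[[0,0,-2],[0,0,-2],[0,0,0]],"turn":[[0,0,0],[0,0,0],[0,0,0]],"claw":[255,255,255]}'
python3 -m jog '{"translation":[[0,0,-2],[0,0,0]],"turn":[[0,0,0],[0,0,0]],"claw":[255,255]}'
python3 -m jog '{"translation":[[0,0,-1],[0,0,0]],"turn":[[0,0,0],[0,0,0]],"claw":[255,255]}'
```

```text
time_s: 23.25
eef_pos: [0.6236, -0.2015, 0.1059]
ee_rot: [-0.015, 1.564, 0.014]
wrist_force: [-2.4, 0.2, 5.6]
opening: 0.0076
time_s: 23.55
eef_pos: [0.6208, -0.2015, 0.1062]
ee_rot: [-0.016, 1.562, 0.014]
wrist_force: [-1.7, 0.9, 6.8]
opening: 0.0077
time_s: 23.75
eef_pos: [0.6185, -0.2015, 0.1056]
ee_rot: [-0.017, 1.563, 0.014]
wrist_force: [-1.8, -0.3, 3.7]
opening: 0.0078
time_s: 23.95
eef_pos: [0.6159, -0.2011, 0.1047]
ee_rot: [-0.016, 1.567, 0.015]
wrist_force: [-1.8, 0.3, 10.5]
opening: 0.0076
```

```bash
python3 -m jog '{"translation":[[-0.5,0,-1],[0,0,0]],"turn":[[0,0,0],[0,0,0]],"claw":[255,255]}'
python3 -m jog '{"translation":[[-0.3,0,-1],[0,0,0]],"turn":[[0,0,0],[0,0,0]],"claw":[255,255]}'
python3 -m jog '{"translation":[[0,0,-1],[0,0,0],[0,0,0]],"turn":[[0,0,0],[0,0,0],[0,0,0]],"claw":[255,255,255]}'
```

```text
time_s: 24.15
eef_pos: [0.6151, -0.2011, 0.1048]
ee_rot: [-0.016, 1.566, 0.015]
wrist_force: [0.0, 0.8, 6.9]
opening: 0.0076
time_s: 24.35
eef_pos: [0.6142, -0.201, 0.1048]
ee_rot: [-0.016, 1.566, 0.015]
wrist_force: [3.1, 0.2, 6.3]
opening: 0.0076
time_s: 24.65
eef_pos: [0.6135, -0.201, 0.1048]
ee_rot: [-0.016, 1.566, 0.015]
wrist_force: [3.4, -1.1, 5.1]
opening: 0.0078
```

```bash
python3 -m jog '{"translation":[[0,0,-1],[0,0,0],[0,0,0]],"turn":[[0,0,0],[0,0,0],[0,0,0]],"claw":[255,255,255]}'
```

```text
time_s: 24.95
eef_pos: [0.6127, -0.201, 0.1048]
ee_rot: [-0.016, 1.565, 0.015]
wrist_force: [4.0, -0.2, 5.9]
opening: 0.0076
```

Fx went from −2 to +4 N, which suggests the catch, but bar friction could hide it. I'll test again with a lighter grip.

```bash
python3 -m jog '{"translation":[[0,0,0],[0,0,0],[0,0,0],[0,0,0]],"turn":[[0,0,0],[0,0,0],[0,0,0],[0,0,0]],"claw":[255,255,255,255]}' 20
python3 -m jog '{"translation":[[0,0,-0.7],[0,0,0],[0,0,0]],"turn":[[0,0,0],[0,0,0],[0,0,0]],"claw":[255,255,255]}'
```

```text
time_s: 25.35
eef_pos: [0.6127, -0.2009, 0.1048]
ee_rot: [-0.016, 1.565, 0.015]
wrist_force: [3.8, -0.7, 5.1]
opening: 0.0076
time_s: 25.65
eef_pos: [0.6122, -0.2009, 0.1048]
ee_rot: [-0.017, 1.565, 0.015]
wrist_force: [4.8, -0.7, 5.3]
opening: 0.0077
```

```bash
python3 -m jog '{"translation":[[0,0,1.5],[0,0,0],[0,0,0],[0,0,0],[0,0,0],[0,0,0]],"turn":[[0,0,0],[0,0,0],[0,0,0],[0,0,0],[0,0,0],[0,0,0]],"claw":[255,255,205,205,205,205]}' 
python3 - <<'E'
from fit import *
st()
b=snap('side','s8')
E
```

```text
time_s: 26.25
eef_pos: [0.6102, -0.2007, 0.1025]
ee_rot: [-0.014, 1.572, 0.015]
wrist_force: [-0.2, 0.3, -0.6]
opening: 0.0169
26.25 [ 0.6102 -0.2007  0.1025] [[-0.001630880167758475, -0.01882842333317028, 0.999821399403246], [0.00046355164580797435, 0.9998226073978584, 0.018829202214098707], [-0.999998562673842, 0.0004941770276730966, -0.0016218629150577257]] [-0.2251  0.3362 -0.5949] 0.016913978447546985
```

No force with the fingers 17 mm apart, so the catch holds the bar. I'll centre, open further and rise.

```bash
python3 -m jog '{"translation":[[0,0,3],[0,0,0],[0,0,0],[0,0,0],[-5,0,0],[-10,0,0],[-20,0,0],[-40,0,0],[-40,0,0],[-20,0,0],[0,0,0],[0,0,0]],"turn":[[0,0,0],[0,0,0],[0,0,0],[0,0,0],[0,0,0],[0,0,0],[0,0,0],[0,0,0],[0,0,0],[0,0,0],[0,0,0],[0,0,0]],"claw":[170,150,150,150,150,150,150,150,150,150,150,150]}' 
python3 - <<'E'
from fit import *
st()
b=snap('side','s9');cv2.imwrite('pics/v9.png',np.hstack([cv2.resize(b['pixels'][200:320,290:390],(500,600),interpolation=3),cv2.resize(b['pixels'][110:270,220:300],(300,600),interpolation=3)]))
E
```

```text
time_s: 27.5
eef_pos: [0.6141, -0.2009, 0.239]
ee_rot: [-0.015, 1.569, 0.015]
wrist_force: [0.4, -0.5, -0.9]
opening: 0.0351
27.5 [ 0.6141 -0.2009  0.239 ] [[0.0013413056331001427, -0.01892326843675475, 0.999820039212492], [0.00021930113115794375, 0.9998209201262782, 0.018922990906735705], [-0.9999990764026797, 0.00019388015125537325, 0.0013452153264301159]] [ 0.4084 -0.467  -0.9469] 0.035145222444956624
```

View pics/v9.png

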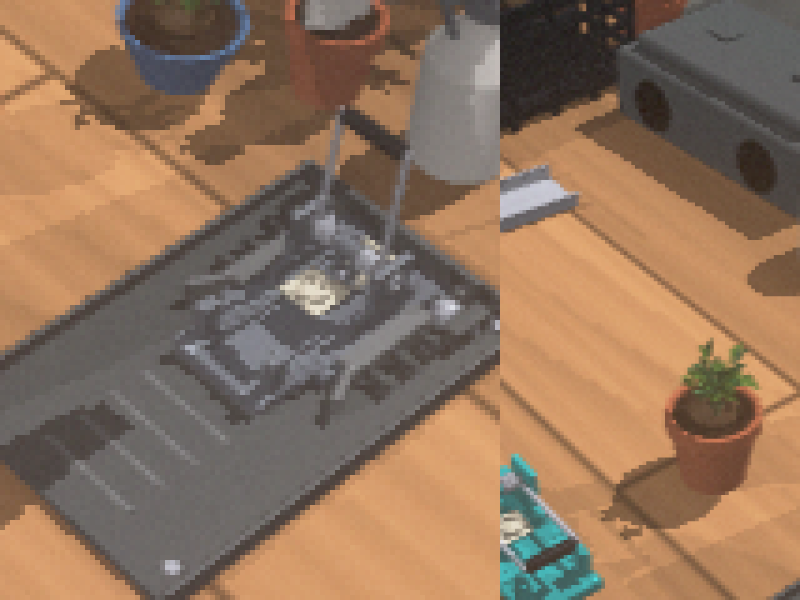

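The bow stands upright and hooked, with its bar from (345,115) to (405,155) and the hand clear. A quick check that the trap didn't shift while I drew the bow.

```bash
python3 - <<'E'
from fit import *
L=lambda f:cv2.cvtColor(np.load(f'pics/{f}.npz')['pixels'],cv2.COLOR_BGR2GRAY).astype(np.float32)
s4,s7,s9=L('s4'),L('s7'),L('s9')
for n,(y0,y1,x0,x1) in dict(trapfront=(268,284,328,348),rightside=(262,284,345,372),floor=(285,315,320,370)).items():
  for m,r in(('s4',s4),('s7',s7)):
    res=cv2.matchTemplate(cv2.resize(s9[y0-6:y1+6,x0-6:x1+6],None,fx=4,fy=4,interpolation=3),cv2.resize(r[y0:y1,x0:x1],None,fx=4,fy=4,interpolation=3),cv2.TM_CCOEFF_NORMED)
    _,v,_,l=cv2.minMaxLoc(res);print(n,m,round(v,3),(np.array(l)-24)/4)
s1=L('s1')
for n,(y0,y1,x0,x1) in dict(clay=(200,242,262,292),glazed=(185,222,312,342),mister=(200,238,370,398),jar=(150,185,298,322),label=(180,220,345,370),sec=(315,385,355,405),scoop=(152,185,165,242)).items():
    res=cv2.matchTemplate(s9[y0-8:y1+8,x0-8:x1+8],s1[y0:y1,x0:x1],cv2.TM_CCOEFF_NORMED);_,v,_,l=cv2.minMaxLoc(res);print(n,round(v,3),np.array(l)-8)
E
```

```text
trapfront s4 0.5 [-1.  0.]
trapfront s7 0.412 [-1.  1.]
rightside s4 0.686 [0. 0.]
rightside s7 0.847 [-1.  1.]
floor s4 0.952 [0. 0.]
floor s7 0.978 [0. 0.]
clay 0.902 [0 0]
glazed 0.989 [0 0]
mister 0.883 [0 0]
jar 0.995 [0 0]
label 0.866 [0 0]
sec 0.997 [0 0]
scoop 0.997 [0 0]
```

The match hints at a shift of about 1 px. I'll clear the arm and measure properly from the top camera.

```bash
python3 -m jog '{"translation":[[-20,20,0],[0,45,0],[0,45,0],[0,45,0],[0,45,0],[0,45,0],[0,45,0],[0,45,0],[0,45,0],[0,20,0],[0,0,0]],"turn":[[0,0,0],[0,0,0],[0,0,0],[0,0,0],[0,0,0],[0,0,0],[0,0,0],[0,0,0],[0,0,0],[0,0,0],[0,0,0]],"claw":[150,150,150,150,150,150,150,150,150,150,150]}' 
python3 - <<'E'
from fit import *
a=snap('top','t10');b=snap('side','s10')
A=cv2.resize(a['pixels'][155:215,325:382],(570,600),interpolation=3)
cv2.imwrite('pics/v10.png',A)
# treadle centroid in side images
for f in('s4','s5','s7','s9','s10'):
    i=np.load(f'pics/{f}.npz')['pixels'][248:268,343:362].astype(float)
    m=np.clip(i[...,2]-i[...,0]-18,0,30)*(i.mean(2)>110); yy,xx=np.mgrid[248:268,343:362]
    print(f,m.sum().round(),(m*xx).sum()/m.sum(),(m*yy).sum()/m.sum())
# front edge profile along image dir of -x : sample lines
E
```

```text
time_s: 28.65
eef_pos: [0.6047, 0.204, 0.2561]
ee_rot: [-0.021, 1.574, 0.02]
wrist_force: [-0.5, -0.9, -0.1]
opening: 0.0353
s4 505.0 352.94851485148513 256.9980198019802
s5 499.0 353.4909819639279 256.72945891783564
s7 360.0 353.68611111111113 257.2055555555556
s9 524.0 352.01908396946567 257.9312977099237
s10 535.0 352.10093457943924 258.04672897196264
```

```bash
python3 - <<'E'
from fit import *
p,q=np.load('pq.npy');b=dict(np.load('pics/s10.npz'));a=dict(np.load('pics/t10.npz'))
P=np.array([.588,-.2025,.027]);e=np.array([np.cos(q[2]),np.sin(q[2]),0])
print('px per mm +x side',proj(b,P+.001*e)-proj(b,P),'+y',proj(b,P+[0,.001,0])-proj(b,P),'+z',proj(b,P+[0,0,.001])-proj(b,P))
# subpixel: match several trap patches vs s5/s4, steps along +x
J=(proj(b,P+.001*e)-proj(b,P))[0]
def g(f): return cv2.GaussianBlur(cv2.cvtColor(np.load(f'pics/{f}.npz')['pixels'],cv2.COLOR_BGR2GRAY).astype(np.float32),(0,0),.8)
G10=g('s10')
for f in('s4','s5','s7'):
  for n,(y0,y1,x0,x1) in dict(front=(262,284,325,350),treadle=(250,266,345,361)).items():
    best=[]
    for d in np.arange(-7,4.1,.5):
      M=np.float32([[1,0,J[0]*d],[0,1,J[1]*d]]); w=cv2.warpAffine(g(f),M,(560,420),flags=3)[y0:y1,x0:x1]
      best.append((round(float(np.corrcoef(w.ravel(),G10[y0:y1,x0:x1].ravel())[0,1]),3),d))
    print(f,n,sorted(best)[::-1][:3])
# top camera: treadle centroid and profile along trap mid line
i=a['pixels'];c=i[160:215,330:378].astype(float)
m=np.clip(c[...,2]-c[...,0]-15,0,40)*(c.mean(2)>120);yy,xx=np.mgrid[160:215,330:378]
print('cream px',[(x,y,int(v)) for x,y,v in zip(xx[m>0],yy[m>0],m[m>0])])
for off in(-.015,0,.015):
    pr=[];
    for x in np.arange(-.06,.005,.002):
        u=proj(a,W(q,[[x,off-.001,.012]]))[0]; pr.append(int(cv2.getRectSubPix(i,(1,1),tuple(map(float,u))).mean()))
    print(off,pr)
E
```

```text
px per mm +x side [[ 0.26135852 -0.17730674]] +y [[-0.28266293 -0.2203334 ]] +z [[ 0.04843393 -0.26941742]]
s4 front [(0.432, np.float64(4.0)), (0.428, np.float64(3.5)), (0.424, np.float64(3.0))]
s4 treadle [(0.884, np.float64(-1.5)), (0.881, np.float64(-2.0)), (0.88, np.float64(-1.0))]
s5 front [(0.408, np.float64(4.0)), (0.405, np.float64(3.5)), (0.403, np.float64(3.0))]
s5 treadle [(0.895, np.float64(-1.5)), (0.895, np.float64(-2.0)), (0.892, np.float64(-2.5))]
s7 front [(0.351, np.float64(-3.5)), (0.351, np.float64(-4.0)), (0.349, np.float64(-3.0))]
s7 treadle [(0.938, np.float64(-4.5)), (0.938, np.float64(-5.0)), (0.934, np.float64(-5.5))]
cream px [(np.int64(376), np.int64(160), 34), (np.int64(377), np.int64(160), 40), (np.int64(376), np.int64(161), 35), (np.int64(377), np.int64(161), 40), (np.int64(377), np.int64(162), 40), (np.int64(377), np.int64(163), 40), (np.int64(377), np.int64(164), 40), (np.int64(377), np.int64(165), 40), (np.int64(377), np.int64(166), 40), (np.int64(377), np.int64(167), 40), (np.int64(349), np.int64(168), 2), (np.int64(350), np.int64(168), 3), (np.int
[... 2789 characters left out ...]
7), np.int64(186), 26), (np.int64(377), np.int64(187), 22), (np.int64(377), np.int64(188), 22), (np.int64(377), np.int64(189), 22), (np.int64(377), np.int64(190), 20), (np.int64(377), np.int64(191), 16)]
-0.015 [112, 111, 110, 110, 111, 113, 117, 122, 125, 121, 116, 112, 108, 103, 96, 89, 83, 85, 95, 109, 119, 125, 127, 125, 123, 122, 119, 115, 110, 105, 106, 111, 118]
0 [113, 111, 111, 111, 111, 113, 116, 119, 121, 118, 114, 112, 111, 110, 107, 103, 98, 94, 98, 111, 124, 131, 128, 114, 101, 93, 93, 97, 106, 120, 134, 141, 144]
0.015 [112, 111, 110, 111, 112, 114, 117, 123, 123, 121, 116, 113, 110, 109, 106, 100, 92, 93, 99, 115, 128, 137, 137, 129, 120, 108, 101, 96, 98, 104, 112, 125, 134]
```

The treadle centroid shows the trap was drawn about 2–4 mm out of the detent while I eased the bow back. I'll push it home again at its front edge with closed fingers, well clear of the treadle and bow.

```bash
python3 -m jog '{"translation":[[0,-20,-10],[0,-42,-13],[0,-42,-13],[0,-42,-13],[0,-42,-13],[0,-42,-13],[0,-42,-13],[0,-42,-13],[0,-42,-13],[0,-42,-13],[0,-12,0],[0,0,0]],"turn":[[0,0,0],[0,0,0],[0,0,0],[0,0,0],[0,0,0],[0,0,0],[0,0,0],[0,0,0],[0,0,0],[0,0,0],[0,0,0],[0,0,0]],"claw":[255,255,255,255,255,255,255,255,255,255,255,255]}' 60
python3 -c "
from fit import *
p,q=np.load('pq.npy')
go([.475,-.2045,.009],q[2])"
```

```text
time_s: 29.95
eef_pos: [0.4843, -0.2187, 0.2581]
ee_rot: [-0.007, 1.571, 0.007]
wrist_force: [1.0, 0.8, -0.8]
opening: 0.0001
t 29.95 tcp [ 0.4843 -0.2187  0.2581] F [ 1.   0.8 -0.8] open 0.0001
shift [249.1  14.4  -9.2] turn [-0.0101 -0.0001  0.0002]
```

```bash
python3 -m jog '{"translation":[[20,14.4,-9.2],[40,0,0],[40,0,0],[40,0,0],[40,0,0],[30,0,0],[20,0,0],[10,0,0],[6,0,0],[3,0,0],[0,0,0]],"turn":[[-0.01,0,0],[0,0,0],[0,0,0],[0,0,0],[0,0,0],[0,0,0],[0,0,0],[0,0,0],[0,0,0],[0,0,0],[0,0,0]],"claw":[255,255,255,255,255,255,255,255,255,255,255]}' 60
python3 -m jog '{"translation":[[0,0,4],[0,0,4],[0,0,4],[0,0,3],[0,0,0]],"turn":[[0,0,0],[0,0,0],[0,0,0],[0,0,0],[0,0,0]],"claw":[255,255,255,255,255]}'
```

```text
time_s: 31.05
eef_pos: [0.4782, -0.199, 0.0098]
ee_rot: [-0.023, 1.57, 0.023]
wrist_force: [-0.1, -0.4, -0.7]
opening: -0.0001
time_s: 31.55
eef_pos: [0.4934, -0.1985, 0.0094]
ee_rot: [-0.023, 1.57, 0.023]
wrist_force: [0.4, -0.5, -0.3]
opening: 0.0006
```

```bash
python3 -m jog '{"translation":[[0,-4,2],[0,0,2],[0,0,0]],"turn":[[0,0,0],[0,0,0],[0,0,0]],"claw":[255,255,255]}'
for i in 1; do python3 -m jog '{"translation":[[0,0,2],[0,0,0]],"turn":[[0,0,0],[0,0,0]],"claw":[255,255]}'; python3 -m jog '{"translation":[[0,0,2],[0,0,0]],"turn":[[0,0,0],[0,0,0]],"claw":[255,255]}'; done
```

```text
time_s: 31.85
eef_pos: [0.497, -0.2027, 0.0092]
ee_rot: [-0.023, 1.571, 0.022]
wrist_force: [-0.4, 0.2, 0.4]
opening: -0.0001
time_s: 32.05
eef_pos: [0.499, -0.2023, 0.0092]
ee_rot: [-0.023, 1.57, 0.023]
wrist_force: [0.0, -0.2, 0.0]
opening: -0.0001
time_s: 32.25
eef_pos: [0.5011, -0.2022, 0.0093]
ee_rot: [-0.023, 1.57, 0.023]
wrist_force: [0.5, -0.4, 0.1]
opening: 0.0001
```

```bash
python3 -m jog '{"translation":[[0,0,2],[0,0,0]],"turn":[[0,0,0],[0,0,0]],"claw":[255,255]}'; python3 -m jog '{"translation":[[0,0,2],[0,0,0]],"turn":[[0,0,0],[0,0,0]],"claw":[255,255]}';python3 -m jog '{"translation":[[0,0,2],[0,0,0]],"turn":[[0,0,0],[0,0,0]],"claw":[255,255]}';python3 -m jog '{"translation":[[0,0,2],[0,0,0]],"turn":[[0,0,0],[0,0,0]],"claw":[255,255]}'
```

```text
time_s: 32.45
eef_pos: [0.5031, -0.2022, 0.0093]
ee_rot: [-0.023, 1.57, 0.023]
wrist_force: [0.3, -0.6, -0.0]
opening: 0.0001
time_s: 32.65
eef_pos: [0.5052, -0.2021, 0.0093]
ee_rot: [-0.023, 1.57, 0.023]
wrist_force: [0.4, 0.3, -0.5]
opening: -0.0001
time_s: 32.85
eef_pos: [0.5071, -0.2021, 0.0092]
ee_rot: [-0.023, 1.57, 0.023]
wrist_force: [0.4, -0.4, 0.1]
opening: 0.0002
time_s: 33.05
eef_pos: [0.5091, -0.202, 0.0092]
ee_rot: [-0.023, 1.57, 0.023]
wrist_force: [-0.3, 0.1, -0.3]
opening: -0.0001
```

```bash
python3 -m jog '{"translation":[[0,0,1.5],[0,0,0]],"turn":[[0,0,0],[0,0,0]],"claw":[255,255]}'; python3 -m jog '{"translation":[[0,0,1.5],[0,0,0]],"turn":[[0,0,0],[0,0,0]],"claw":[255,255]}';python3 -m jog '{"translation":[[0,0,1.5],[0,0,0]],"turn":[[0,0,0],[0,0,0]],"claw":[255,255]}';python3 -m jog '{"translation":[[0,0,1.5],[0,0,0]],"turn":[[0,0,0],[0,0,0]],"claw":[255,255]}'
```

```text
time_s: 33.25
eef_pos: [0.5105, -0.202, 0.0092]
ee_rot: [-0.023, 1.57, 0.023]
wrist_force: [0.5, 0.5, 0.0]
opening: -0.0002
time_s: 33.45
eef_pos: [0.5121, -0.202, 0.0093]
ee_rot: [-0.023, 1.57, 0.023]
wrist_force: [-0.4, 0.6, 0.5]
opening: 0.0
time_s: 33.65
eef_pos: [0.5135, -0.2019, 0.0092]
ee_rot: [-0.023, 1.57, 0.023]
wrist_force: [-0.9, 0.0, -0.7]
opening: 0.0
time_s: 33.85
eef_pos: [0.515, -0.2018, 0.0092]
ee_rot: [-0.023, 1.57, 0.023]
wrist_force: [0.1, 0.9, 0.1]
opening: 0.0002
```

```bash
python3 -m jog '{"translation":[[0,0,1.5],[0,0,0]],"turn":[[0,0,0],[0,0,0]],"claw":[255,255]}'; python3 -m jog '{"translation":[[0,0,1.5],[0,0,0]],"turn":[[0,0,0],[0,0,0]],"claw":[255,255]}'
python3 - <<'E'
from fit import *
p,q=np.load('pq.npy');b=snap('side','s11');a=snap('top','t11')
f=np.load('pics/s11.npz')['pixels'][248:268,343:362].astype(float)
i=f;m=np.clip(i[...,2]-i[...,0]-18,0,30)*(i.mean(2)>110);yy,xx=np.mgrid[248:268,343:362]
print('treadle',m.sum(),(m*xx).sum()/m.sum(),(m*yy).sum()/m.sum())
# depth profile around: heights of points in front of/at trap in side image with world coords near centre line
R=b['range_z'];o=np.load('pics/s10.npz')['range_z']
vv,uu=np.nonzero(o>0)
for nm,r in(('s10',o),('s11',R)):
    d=np.stack([(uu-b['cx'])/b['fx'],(vv-b['cy'])/b['fy'],np.ones(len(uu))],1)*r[vv,uu][:,None]
    X=(d-np.array(b['t']))@np.array(b['R'])
    for yo in(-.025,0.):
        k=abs(X[:,1]+.2035-yo)<.009
        print(nm,yo,[(round(x,3),int(1000*np.median(X[k&(abs(X[:,0]-x)<.003),2])),int((k&(abs(X[:,0]-x)<.003)).sum())) for x in np.arange(.485,.56,.006) if (k&(abs(X[:,0]-x)<.003)).sum()])
E
```

```text
time_s: 34.05
eef_pos: [0.5165, -0.2018, 0.0093]
ee_rot: [-0.023, 1.57, 0.023]
wrist_force: [0.3, -0.4, -0.5]
opening: 0.0001
time_s: 34.25
eef_pos: [0.5181, -0.2018, 0.0092]
ee_rot: [-0.023, 1.57, 0.023]
wrist_force: [-0.3, -0.0, 0.6]
opening: 0.0004
treadle 488.0 352.3032786885246 258.077868852459
s10 -0.025 [(np.float64(0.485), 3, 13), (np.float64(0.491), 4, 14), (np.float64(0.497), 3, 12), (np.float64(0.503), 3, 14), (np.float64(0.509), 3, 12), (np.float64(0.515), 5, 25), (np.float64(0.521), 11, 13), (np.float64(0.527), 16, 36), (np.float64(0.533), 23, 21), (np.float64(0.539), 10, 13), (np.float64(0.545), 11, 14), (np.float64(0.551), 11, 12), (np.float64(0.557), 12, 16)]
s10 0.0 [(np.float64(0.485), 3, 14), (np.float64(0.491), 4, 15), (np.float64(0.497), 3, 13), (np.float64(0.503), 3, 12), (np.float64(0.509), 4, 13), (np.float64(0.515), 6, 26), (np.float64(0.521), 11, 11), (np.float64(0.527), 8, 9), (np.float64(0.533), 7, 14), (np.float64(0.539), 8, 13), (np.float64(0.545), 7, 12), (np.float64(0.551), 8, 9), (np.float64(0.557), 8, 13)]
s11 -0.025 [(np.float64(0.485), 321, 301), (np.float64(0.491), 248, 352), (np.float64(0.497), 239, 260), (np.float64(0.503), 226, 177), (np.float64(0.509), 182, 65), (np.float64(0.515), 9, 33), (np.float64(0.521), 13, 31), (np.float64(0.527), 34, 68), (np.float64(0.533), 172, 68), (np.float64(0.539), 173, 39), (np.float64(0.545), 14, 15), (np.float64(0.551), 12, 13), (np.float64(0.557), 12, 18)]
s11 0.0 [(np.float64(0.485), 254, 275), (np.float64(0.491), 305, 40), (np.float64(0.497), 255, 40), (np.float64(0.503), 57, 76), (np.float64(0.509), 31, 45), (np.float64(0.515), 33, 18), (np.float64(0.521), 408, 9), (np.float64(0.527), 407, 17), (np.float64(0.533), 405, 15), (np.float64(0.539), 403, 20), (np.float64(0.545), 399, 18), (np.float64(0.551), 239, 30), (np.float64(0.557), 240, 32)]
```

```bash
python3 - <<'E'
from fit import *
b=dict(np.load('pics/s11.npz'));a=dict(np.load('pics/s10.npz'))
D=(a['range_z']-b['range_z']); vv,uu=np.nonzero((D>.012)&(b['range_z']>0))
d=np.stack([(uu-b['cx'])/b['fx'],(vv-b['cy'])/b['fy'],np.ones(len(uu))],1)*b['range_z'][vv,uu][:,None]
X=(d-b['t'])@b['R'];k=(X[:,2]<.05)&(abs(X[:,1]+.2)<.06)&(X[:,0]>.44)&(X[:,0]<.56)
o=np.argsort(X[k][:,2]);print(k.sum());print(np.c_[X[k][o][:45]*1000,uu[k][o][:45],vv[k][o][:45]].round(0).astype(int).tolist())
E
```

```text
75
[[507, -208, 15, 331, 276], [506, -205, 16, 330, 275], [506, -201, 17, 329, 274], [522, -214, 17, 337, 274], [525, -214, 19, 338, 273], [510, -211, 20, 333, 275], [504, -199, 20, 328, 273], [506, -205, 20, 330, 274], [505, -213, 21, 332, 276], [506, -201, 21, 329, 273], [505, -209, 21, 331, 275], [507, -207, 22, 331, 274], [506, -198, 22, 328, 272], [515, -213, 22, 335, 274], [511, -210, 22, 333, 274], [532, -210, 22, 339, 270], [516, -215, 22, 336, 274], [520, -215, 23, 337, 273], [506, -212, 23, 332, 275], [506, -204, 23, 330, 273], [524, -214, 24, 338, 272], [533, -209, 24, 339, 269], [506, -211, 26, 332, 274], [512, -212, 26, 334, 273], [516, -215, 26, 336, 273], [520, -214, 26, 337, 272], [509, -211, 27, 333, 273], [503, -203, 28, 329, 272], [504, -199, 28, 328, 271], [505, -200, 28, 329, 271], [505, -204, 28, 330, 272], [523, -214, 28, 338, 271], [512, -215, 29, 335, 273], [504, -209, 29, 331, 273], [516, -214, 29, 336, 272], [506, -211, 30, 332, 273], [520, -214, 30, 337, 271], [523, -214, 31, 338, 270], [505, -204, 31, 330, 271], [511, -212, 31, 334, 272], [513, -210, 32, 334, 271], [503, -199, 32, 328, 270], [512, -215, 32, 335, 272], [508, -212, 32, 333, 272], [504, -209, 33, 331, 272]]
```

The closed tips sit at about z=15 mm, over the 13 mm flange, so the real tip is about 6 mm above the reported TCP. I'll back off, go lower until I feel the floor, then push.

```bash
python3 -m jog '{"translation":[[0,0,-10],[0,0,-15],[0,0,-5],[3,0,0],[1.5,0,0],[0,0,0],[0,0,0]],"turn":[[0,0,0],[0,0,0],[0,0,0],[0,0,0],[0,0,0],[0,0,0],[0,0,0]],"claw":[255,255,255,255,255,255,255]}'
python3 -m jog '{"translation":[[1.5,0,0],[0,0,0]],"turn":[[0,0,0],[0,0,0]],"claw":[255,255]}'
python3 -m jog '{"translation":[[1,0,0],[0,0,0]],"turn":[[0,0,0],[0,0,0]],"claw":[255,255]}'
```

```text
time_s: 35.05
eef_pos: [0.4879, -0.2025, 0.0051]
ee_rot: [-0.022, 1.571, 0.024]
wrist_force: [-3.1, 1.5, 7.1]
opening: 0.0001
time_s: 35.25
eef_pos: [0.488, -0.2025, 0.0051]
ee_rot: [-0.021, 1.572, 0.025]
wrist_force: [-8.4, 3.2, 22.9]
opening: 0.0001
time_s: 35.45
eef_pos: [0.488, -0.2025, 0.005]
ee_rot: [-0.02, 1.572, 0.026]
wrist_force: [-11.6, 5.7, 32.2]
opening: -0.0001
```

```bash
python3 -m jog '{"translation":[[-3.6,0,0],[0,0,4],[0,0,4],[0,0,0]],"turn":[[0,0,0],[0,0,0],[0,0,0],[0,0,0]],"claw":[255,255,255,255]}'
python3 -m jog '{"translation":[[0,0,2],[0,0,2],[0,0,0]],"turn":[[0,0,0],[0,0,0],[0,0,0]],"claw":[255,255,255]}'
python3 -m jog '{"translation":[[0,0,2],[0,0,0]],"turn":[[0,0,0],[0,0,0]],"claw":[255,255]}'
python3 -m jog '{"translation":[[0,0,2],[0,0,0]],"turn":[[0,0,0],[0,0,0]],"claw":[255,255]}'
```

```text
time_s: 35.85
eef_pos: [0.4967, -0.2022, 0.0055]
ee_rot: [-0.024, 1.571, 0.023]
wrist_force: [0.6, -0.0, -0.3]
opening: 0.0003
time_s: 36.15
eef_pos: [0.5, -0.2023, 0.0056]
ee_rot: [-0.023, 1.571, 0.023]
wrist_force: [0.0, 0.7, 0.3]
opening: 0.0001
time_s: 36.35
eef_pos: [0.5021, -0.2023, 0.0058]
ee_rot: [-0.023, 1.57, 0.023]
wrist_force: [0.8, -0.5, -0.0]
opening: 0.0001
time_s: 36.55
eef_pos: [0.5041, -0.2022, 0.0059]
ee_rot: [-0.023, 1.57, 0.023]
wrist_force: [-0.7, 0.7, -0.0]
opening: -0.0001
```

```bash
python3 -m jog '{"translation":[[0.3,0,2],[0,0,0]],"turn":[[0,0,0],[0,0,0]],"claw":[255,255]}'
python3 -m jog '{"translation":[[0,0,2],[0,0,0]],"turn":[[0,0,0],[0,0,0]],"claw":[255,255]}'
python3 -m jog '{"translation":[[0,0,2],[0,0,0]],"turn":[[0,0,0],[0,0,0]],"claw":[255,255]}'
python3 -m jog '{"translation":[[0,0,2],[0,0,0]],"turn":[[0,0,0],[0,0,0]],"claw":[255,255]}'
```

```text
time_s: 36.75
eef_pos: [0.5061, -0.2021, 0.0055]
ee_rot: [-0.023, 1.57, 0.023]
wrist_force: [0.6, -0.3, 0.3]
opening: 0.0001
time_s: 36.95
eef_pos: [0.5081, -0.2021, 0.0055]
ee_rot: [-0.023, 1.57, 0.023]
wrist_force: [0.0, -0.4, 0.1]
opening: 0.0
time_s: 37.15
eef_pos: [0.5099, -0.202, 0.0055]
ee_rot: [-0.023, 1.571, 0.023]
wrist_force: [0.4, -0.4, -0.7]
opening: -0.0
time_s: 37.35
eef_pos: [0.5115, -0.2021, 0.0054]
ee_rot: [-0.023, 1.571, 0.023]
wrist_force: [-1.4, -0.9, 1.2]
opening: -0.0002
```

Contact is beginning at TCP x≈0.511. I'll keep pushing gently.

```bash
python3 -m jog '{"translation":[[0,0,1.5],[0,0,0]],"turn":[[0,0,0],[0,0,0]],"claw":[255,255]}'
python3 -m jog '{"translation":[[0,0,1.5],[0,0,0]],"turn":[[0,0,0],[0,0,0]],"claw":[255,255]}'
python3 -m jog '{"translation":[[0,0,1.5],[0,0,0]],"turn":[[0,0,0],[0,0,0]],"claw":[255,255]}'
python3 - <<'E'
from fit import *
b=snap('side','s12')
i=b['pixels'][248:268,343:362].astype(float)
m=np.clip(i[...,2]-i[...,0]-18,0,30)*(i.mean(2)>110);yy,xx=np.mgrid[248:268,343:362]
print('treadle',m.sum(),(m*xx).sum()/m.sum(),(m*yy).sum()/m.sum())
E
```

```text
time_s: 37.55
eef_pos: [0.5116, -0.2021, 0.0052]
ee_rot: [-0.022, 1.574, 0.023]
wrist_force: [-5.6, 0.4, 3.2]
opening: -0.0001
time_s: 37.75
eef_pos: [0.5118, -0.2021, 0.0052]
ee_rot: [-0.021, 1.576, 0.023]
wrist_force: [-8.3, -0.1, 6.9]
opening: 0.0001
time_s: 37.95
eef_pos: [0.5118, -0.2021, 0.0051]
ee_rot: [-0.02, 1.579, 0.024]
wrist_force: [-12.2, 1.2, 10.7]
opening: -0.0003
treadle 466.0 352.5772532188841 257.46351931330474
```

```bash
python3 -m jog '{"translation":[[-0.6,0,2],[0,0,0]],"turn":[[0,0,0],[0,0,0]],"claw":[255,255]}'
python3 -m jog '{"translation":[[0,0,2],[0,0,0]],"turn":[[0,0,0],[0,0,0]],"claw":[255,255]}'
python3 -m jog '{"translation":[[-0.4,0,2],[0,0,0],[0,0,0]],"turn":[[0,0,0],[0,0,0],[0,0,0]],"claw":[255,255,255]}'
cat > tr.py <<'E'
from fit import *
import sys
def cen(b):
    i=b['pixels'][248:268,343:362].astype(float)
    m=np.clip(i[...,2]-i[...,0]-18,0,30)*(i.mean(2)>110);yy,xx=np.mgrid[248:268,343:362]
    return m.sum(),(m*xx).sum()/m.sum(),(m*yy).sum()/m.sum()
if __name__=='__main__': print('treadle',cen(snap('side',sys.argv[1])))
E
python3 tr.py s13
```

```text
time_s: 38.2
eef_pos: [0.512, -0.2021, 0.0051]
ee_rot: [-0.019, 1.582, 0.024]
wrist_force: [-14.5, 1.9, 10.2]
opening: -0.0005
time_s: 38.4
eef_pos: [0.5121, -0.2021, 0.0051]
ee_rot: [-0.017, 1.586, 0.025]
wrist_force: [-20.6, 2.3, 16.1]
opening: -0.0002
time_s: 38.7
eef_pos: [0.5122, -0.2022, 0.0051]
ee_rot: [-0.016, 1.589, 0.025]
wrist_force: [-23.5, 1.1, 17.5]
opening: 0.0004
treadle (np.float64(471.0), np.float64(352.65180467091295), np.float64(257.6369426751592))
```

```bash
python3 -m jog '{"translation":[[0,0,-5],[0,0,-8],[0,0,-15],[-20,0,-10],[-40,0,0],[-40,0,0],[-40,0,0],[-40,0,0],[-40,0,0],[-25,0,0],[0,30,0],[0,45,0],[0,45,0],[0,45,0],[0,45,0],[0,45,0],[0,45,0],[0,45,0],[0,45,0],[0,0,0]],"turn":[[0,0,0],[0,0,0],[0,0,0],[0,0,0],[0,0,0],[0,0,0],[0,0,0],[0,0,0],[0,0,0],[0,0,0],[0,0,0],[0,0,0],[0,0,0],[0,0,0],[0,0,0],[0,0,0],[0,0,0],[0,0,0],[0,0,0],[0,0,0]],"claw":[255,255,255,255,255,255,255,255,255,255,255,255,255,255,255,255,255,255,255,255]}'
python3 - <<'E'
from tr import *
p,q=np.load('pq.npy')
b=snap('side','s14');a=snap('top','t14')
b2=snap('side','s14b');a2=snap('top','t14b')
print(cen(b),cen(b2))
def g(f): return cv2.GaussianBlur(np.load(f'pics/{f}.npz')['pixels'].astype(np.float32).mean(2),(0,0),.7)
def prof(f,off,rng=np.arange(-.04,-.008,.002)):
    im=g(f);i=a
    return [int(cv2.getRectSubPix(im,(1,1),tuple(map(float,proj(i,W(q,[[x,off-.001,.012]]))[0])))[0,0]) for x in rng]
for f in('t10','t14','t14b'):
    for o in(-.015,0,.015): print(f,o,prof(f,o))
def ph(f1,f2,box):
    y0,y1,x0,x1=box;A,B=g(f1)[y0:y1,x0:x1],g(f2)[y0:y1,x0:x1];return cv2.phaseCorrelate(A,B,cv2.createHanningWindow(A.shape[::-1],cv2.CV_32F))
for f1,f2 in(('t10','t14'),('t10','t14b'),('t14','t14b')): print(f1,f2,'trap',ph(f1,f2,(165,205,338,366)))
for f1,f2 in(('s10','s14'),('s14','s14b'),('s4','s14'),('s4','s10')): print(f1,f2,'trap',ph(f1,f2,(240,285,330,375)),'treadle',ph(f1,f2,(248,268,342,364)))
E
```

```text
time_s: 40.75
eef_pos: [0.4715, 0.1954, 0.2514]
ee_rot: [-0.029, 1.57, 0.034]
wrist_force: [-0.1, 1.0, -0.7]
opening: 0.0001
(np.float64(409.0), np.float64(352.3374083129584), np.float64(257.6674816625917)) (np.float64(406.0), np.float64(352.31773399014776), np.float64(257.69458128078816))
t10 -0.015 [116, 112, 107, 102, 96, 90, 86, 88, 96, 106, 115, 120, 123, 122, 120, 118]
t10 0 [115, 112, 110, 109, 106, 102, 98, 98, 102, 111, 120, 125, 123, 113, 104, 96]
t10 0.015 [116, 113, 110, 108, 104, 100, 95, 97, 102, 114, 125, 133, 133, 127, 119, 110]
t14 -0.015 [117, 113, 109, 105, 101, 97, 93, 91, 93, 98, 107, 115, 121, 122, 120, 115]
t14 0 [116, 114, 112, 111, 109, 106, 103, 99, 100, 105, 115, 124, 130, 126, 119, 108]
t14 0.015 [111, 108, 105, 102, 99, 95, 89, 86, 86, 92, 103, 113, 121, 122, 118, 107]
t14b -0.015 [117, 112, 108, 105, 100, 96, 93, 91, 93, 98, 107, 115, 121, 121, 119, 115]
t14b 0 [116, 113, 112, 110, 109, 106, 102, 99, 100, 105, 115, 124, 130, 126, 118, 106]
t14b 0.015 [110, 107, 105, 102, 99, 95, 89, 86, 86, 92, 103, 113, 121, 121, 117, 107]
t10 t14 trap ((-0.1517537897525294, -0.2804915299303339), 1.0327241937319438)
t10 t14b trap ((-0.0420920950106094, -0.5230298425531466), 0.8920940907796224)
t14 t14b trap ((-0.022679582162743017, -0.01650129502579034), 0.9553277504444122)
s10 s14 trap ((0.7938625294806307, 0.03592678454863574), 0.870097762213813) treadle ((0.4023264097746928, -0.6317841725824369), 0.7446164707342784)
s14 s14b trap ((0.525371492893882, 0.4669265865918888), 1.0083415843822339) treadle ((0.11464705658814545, 0.04185747205558599), 1.0016380461553733)
s4 s14 trap ((0.8008042356786191, -0.264571574768393), 0.6709372315583406) treadle ((0.6720869537692042, -0.907505879768399), 0.7714636703332265)
s4 s10 trap ((0.20421869860565778, 0.02624834071760418), 0.7105980861334154) treadle ((-1.197719734949489, -0.5639056668642226), 0.7985224445660909)
```

The push moved the front edge about 2 mm inward, up to the hard stop. A last check that the bow is still set and nothing else moved, then I hand in.

```bash
python3 - <<'E'
from fit import *
L=lambda f:np.load(f'pics/{f}.npz')['pixels'].astype(np.float32).mean(2)
def mt(f1,f2,y0,y1,x0,x1,r=6):
    res=cv2.matchTemplate(L(f2)[y0-r:y1+r,x0-r:x1+r],L(f1)[y0:y1,x0:x1],cv2.TM_CCOEFF_NORMED);_,v,_,l=cv2.minMaxLoc(res);return round(v,3),np.array(l)-r
print('bow s9-s14b',mt('s9','s14b',220,250,352,374),'s10-s14b',mt('s10','s14b',220,250,352,374))
for n,B in dict(clay=(200,242,262,292),glazed=(185,222,312,342),mister=(200,238,370,398),jar=(150,185,298,322),label=(180,220,345,370),sec=(315,385,355,405),scoop=(152,185,165,242)).items(): print(n,mt('s1','s14b',*B))
o=observe();print(o['time_s'],o['wrist_force'],o['eef_pos'])
order.sign_off()
E
```

```text
bow s9-s14b (0.85, array([1, 0])) s10-s14b (0.844, array([0, 0]))
clay (0.909, array([0, 0]))
glazed (0.987, array([0, 0]))
mister (0.892, array([0, 0]))
jar (0.994, array([0, 0]))
label (0.981, array([0, 0]))
sec (0.996, array([0, 0]))
scoop (0.997, array([0, 0]))
40.95 [ 1.01285207  0.12145303 -0.14839887] [0.47350405 0.18598568 0.25177122]
the job is handed in; nothing more can be done
```

I slid the trap between the rails past its click to the hard stop, let it go, drew the bow back onto the catch and released it. I handed in at 41 s with the arm well clear. No verdict was reported.

**What went wrong:** easing the bow back onto the catch pulled the trap about 2–4 mm out of its click. I then pushed its front edge back in to the stop with about 23 N; some of that force was the fingers rubbing on the tray floor.

**Last checks:**
- **Bow:** it is still upright on the catch in the last side view. With the fingers opened around the bar, the wrist force was near zero, so the catch was holding it.
- **Other things:** all seven bystanders match their starting positions in the side view, with no shift at pixel level.
- **Trap position:** the top view shows the front edge about 2 mm further in after the push. The side-view comparisons were noisy and disagreed by 1–2 mm.
- **Fully home:** I infer this from the hard stop, not from a precise measurement. I had used all 12 viewable pictures, so this last check used image numbers only.
- **Treadle angle:** I did not measure this.

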